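Try a boring bit's taper in a tilted spindle and break it free with the wedge

TASK

Test-fit the orange boring bit in the spindle unit: push its taper shank into the brass sleeve with the two lugs in the rim's notches, and, bit and sleeve together, twist it clockwise to the sleeve's stop, leaving it fully home. Then let go of it, take the red-handled wedge and drive it, flat side down, through the slot in the side of the housing until its handle meets the housing and the bit has popped up off its seat. Leave the wedge in the slot with the bit resting on it, and do not disturb the blue bit or the glassware.

Things in the scene. Friction and masses are not known exactly. Their poses are not given: they have to be found in the camera images.
- nose: White square spindle housing, 52 x 52 mm, fixed, tipped 25 deg: its top leans roughly towards the robot. Origin: on the spindle axis, on the wedge slot's floor, about 105 mm above the bench. z: up the spindle axis out of the bore; y: level, along the wedge slot; x: away from the robot, sloping up. Top at z = 44. Red marks on the x and -x faces: where the notches stand at the stop.
- rim (a point): Centre of the brass sleeve's flat rim (50 mm across), the bore's mouth, at nose z = 58. The bore tapers from 26.6 mm wide at the rim to 19.4 mm, 34 mm down.
- slot (a point): Middle of the floor of the wedge slot's mouth in the housing's -y face (orange edges), at nose y = -26. The slot runs straight through along nose y, with a like mouth at y = +26; it is 16 mm wide (along x; 15 inside the sleeve) and 22 mm high (z 0 to 22). Below the housing are a grey motor and a dark base plate 12 mm thick reaching 65 mm to each side.
- sleeve (a joint): Turn of the brass sleeve about the spindle axis, rad. Grows clockwise, seen from above looking into the bore; 0 to 1.1, stop at 1.1. Starts at 0.1 to 0.65, turns stiffly (0.08 N m), stays where left. At value q its notches stand 1.1 - q counter-clockwise of the nose x and -x directions. Only above about 0.98 do its windows open the slot; else it blocks the wedge.
- notch (a point): Mid-width of one rim notch, at rim height, 21 mm from the spindle axis; on the nose +x side when the sleeve is at its stop. A second notch is opposite. Each is 12 mm wide and 12 mm deep.
- orange_bit: Steel boring bit, 0.3 kg, orange square collar, standing loose in the rack. Origin: centre of its flange's underside (flange 50 mm across, 6 thick). z: up its axis. Collar 26 x 26 mm, sides along x and y, z = 6 to 44; above it a 12 mm tube to z = 62. Two dark lugs, 8 mm wide, 8 deep, under the flange at x and -x, 18.5 to 25 mm from the axis. Home: flange on the rim, origin at nose z = 58.
- tang (a point): Rounded lower end of the orange bit's taper shank, 48 mm below its origin; the shank is 26 mm wide under the flange and 19 mm at 34 mm down, then an 11 mm tang. With the bit home this end is 10 mm above the wedge slot's floor.
- blue_bit: Bystander: a bit of the same shape with a blue collar and a thicker tube (18 mm), in the other place of the rack, 94 mm from the orange bit.
- rack: Aluminium rack 200 x 60 mm, fixed. Origin: centre of its underside. Two rails along its x, 32 mm apart inside, tops 56 mm above the bench, carry the flanges of the bits at x = -47 and +47 mm.
- wedge: Wedge, 0.22 kg, lying flat side down on a wooden tray 8 mm thick, blade roughly to the left (+y). Origin: in its flat underside, mid-width, at the shoulder (front face of the handle). x: along the blade to its tip; z: up. Red handle: x = -85 to 0, 20 mm wide, 36 mm high. Blade 95 mm long, 12 mm wide, upper side sloping from 5 mm thick at the tip to 18 mm, 20 mm from the shoulder.
- wedge_tip (a point): Tip of the wedge's blade, in its flat underside, 95 mm from the shoulder. The thin end goes under the bit's tang; fully driven from either side (blade flat on the slot floor, shoulder at the housing face) it lifts the bit about 7 mm. Blade and shank are smooth oiled steel; driving takes about 3 to 15 N.
- flask: Glass conical flask, 76 mm across, 104 mm tall, origin under its centre. A bystander.
- beaker: Small glass beaker, 54 mm across, 60 mm tall, between the robot and the spindle unit, origin under its centre. A bystander.
There are look-alikes about, which are no part of the job. What is shaped like the part that bears nose but green is not meant.

How it is judged (in metres and radians):
On the way, in this order (a step that is already met when the one before it is completed fails the run):
1. the orange bit's shank has entered the sleeve (flange within 20 mm of the rim) while the sleeve is still well short of its stop (below 0.9 rad) (z of orange_bit in the frame of nose between 0.05 and 0.078 m and angle between the z axis of orange_bit and the z axis of nose, either way round below 0.2 rad and x of orange_bit in the frame of nose between -0.008 and 0.008 m and y of orange_bit in the frame of nose between -0.008 and 0.008 m and value of joint sleeve below 0.9 rad).
2. the bit is home (flange within 2 mm of the rim), the sleeve at its stop (above 0.98 rad), the wedge not yet in the slot (z of orange_bit in the frame of nose between 0.05 and 0.06 m and angle between the z axis of orange_bit and the z axis of nose, either way round below 0.2 rad and x of orange_bit in the frame of nose between -0.008 and 0.008 m and y of orange_bit in the frame of nose between -0.008 and 0.008 m and value of joint sleeve above 0.98 rad and distance between wedge and nose above 0.09 m), for 0.2 s.
3. the wedge is driven into the slot and has lifted the bit 4 to 12 mm off its seat, with no finger on the bit (z of orange_bit in the frame of nose between 0.062 and 0.07 m and angle between the z axis of orange_bit and the z axis of nose, either way round below 0.2 rad and x of orange_bit in the frame of nose between -0.008 and 0.008 m and y of orange_bit in the frame of nose between -0.008 and 0.008 m and value of joint sleeve above 0.98 rad and y of wedge in the frame of nose between -0.042 and 0.042 m and x of wedge in the frame of nose between -0.005 and 0.005 m and z of wedge in the frame of nose between -0.006 and 0.006 m and contact force between wedge and orange_bit above 0.5 N and contact force between the fingers and orange_bit below 0.3 N), for 0.2 s.
At the end, for the whole second after the job is handed in: Orange bit 4 to 12 mm above its seat, within 8 mm and 11 degrees of the spindle axis, resting on the wedge; sleeve above 0.98 rad; wedge within 5 mm of the slot's middle, 6 mm of its floor, shoulder within 16 mm of the housing side; bit and wedge at rest (under 20 mm/s) (z of orange_bit in the frame of nose between 0.062 and 0.07 m and angle between the z axis of orange_bit and the z axis of nose, either way round below 0.2 rad and x of orange_bit in the frame of nose between -0.008 and 0.008 m and y of orange_bit in the frame of nose between -0.008 and 0.008 m and value of joint sleeve above 0.98 rad and y of wedge in the frame of nose between -0.042 and 0.042 m and x of wedge in the frame of nose between -0.005 and 0.005 m and z of wedge in the frame of nose between -0.006 and 0.006 m and contact force between wedge and orange_bit above 0.5 N and linear speed of each of orange_bit, wedge below 0.02 m/s); the robot touches nothing.
It fails at once if the blue bit is moved more than 30 mm (distance of blue_bit from where it was at the start of the episode above 0.03 m).
It fails at once if the flask is moved more than 30 mm (distance of flask from where it was at the start of the episode above 0.03 m).
It fails at once if the beaker is moved more than 30 mm (distance of beaker from where it was at the start of the episode above 0.03 m).
It fails at once if the flask is tipped over (angle between flask's own z axis and vertical above 0.6 rad).
It fails at once if the beaker is tipped over (angle between beaker's own z axis and vertical above 0.6 rad).
It also fails if it takes over 72 s, if anything falls off the work surface, if the arm or the gripper's body presses on something with over 40 N, if the wrist force passes 120 N, or if a joint passes its speed limit or range.

ROBOT

A 6-joint arm with a two-finger parallel gripper is mounted at the origin on the work surface. World frame = base frame: x ahead of the robot, y to its left, z up, the work surface at z = 0. Lengths are in m, angles in degrees, forces in N, time in s.
With the tool pointing down it reaches from about 0.3 to 0.75 m from the base axis. Payload 8.5 kg.
Tool frame: the origin (TCP) lies between the finger pads; the fingertips stand 17 mm ahead of it and the grasp point (between the pads) lies 2 mm behind it; z points along the fingers, y is the direction in which the jaws open and shut (so a half turn about z gives the same grasp; the last joint's range is limited). The gripper opens to 85 mm and grips with 20 to 120 N. Pads are 22 mm wide; open, the fingers measure 114 mm over their backs; the gripper's body (76 mm by 85 mm) begins 54 mm behind the grasp point. The pads swing forward as they close: fully open they stand 13 mm farther back than shut.
Start: joints at [-77.596, 21.807, 74.336, -0, 83.858, -12.336], TCP at [0.23, -0.5, 0.248] pointing down, gripper open.
Joint ranges: [-178.18, 178.18], [-50.72, 133.34], [12.68, 142.11], [-81.47, 261.47], [9.98, 163.14], [-165.26, 165.26]. Speed limits (degrees/s): [136.94, 136.94, 180, 180, 180, 180].

INTERFACE

Orientations are given as a 3x3 rotation matrix whose columns are the frame's x, y, z axes.
In Python, from rig import readout, eyes, env gives the robot as it stands.
- The arm moves only by the tool arm_command, never from a script. Its argument "rows" is text: rows parted by semicolons, each of 7 numbers parted by spaces: the closure, from 0 (fully open) to 1 (shut), then the shift along the tool's x, y, z in mm, then the turn, a rotation vector about the tool's x, y, z in degrees. In form: grip dx dy dz rx ry rz; .... A call has 1 to 5 rows; each row shifts and turns the commanded pose from where the row before left it, along the tool's axes as they then stand; what a row does not reach is not made up. A row lasts 1/12 s, in which the tool goes at most 41.7 mm and 7.16 degrees, less where a joint would pass 70% of its speed; a pose out of reach is approached as far as the arm can. A call with a gripper value outside its range is refused whole. The fingers move at their own pace and stop on an object; "squeeze" is the grip in N (left out, the last holds). Time passes only in rows, so rows that do not move let the fingers close. It gives the time, the measured TCP pose, the force and the opening at its end, in the units of the state.
- readout.observe(): the state, without advancing time (a new reading comes with each control period).
- eyes.get_image(name): name is "side" or "top"; returns the picture (384x512x3 uint8, red, green, blue); there is no depth.
- eyes.camera_model(name): a dict with "mtx" (3x3 intrinsics, pixels), "view" (4x4, takes a point from world to camera coordinates). Camera axes: x right, y up, looking along -z (the intrinsics and any distortion apply to the point x, -y, -z); pixel columns grow to the right and rows downward; lengths in m; the calibration is good to about 2 mm. A picture is of the moment at which its call begins. camera_model takes no time and is no camera call.
- env.close_job(): hands the job in, once; it reports no verdict.
The state is a dict: "time_s": time; "q": joint angles; "qvel": joint speeds; "joint_efforts": joint torques, N m; "position": TCP position; "tool_rot": TCP orientation; "ft_force": force on the tool from outside, world axes, zero at the start; "wrist_torque": the same for the moment, N m; "grip_width": finger opening in m.
Only numpy, scipy, OpenCV 4.12 (cv2) and the standard library are available. Lean on these libraries where they do the work, as an engineer would, in place of code of your own. Each camera call takes 0.05 s, during which the arm holds its last target. There are 200 camera calls.

## Working session

There is one attempt and no reset: what is moved stays moved. The work goes in short steps, Python scripts to look and compute and a tool call to move; the robot and the scene stay as the last step left them, time stands still between calls to the robot, and variables do not carry over. Pictures are saved under pics/ and viewed, about 8 in all and at most 12, crops included, and the job is handed in when it is done.

Besides the shell and the picture viewer there is one more tool, called after "Request:" as a command line: name --argument value ..., lists and objects as JSON in quotes. arm_command: Moves the arm, as the interface text tells. Its arguments: {"type":"object","properties":{"rows":{"type":"string"},"squeeze":{"type":"number"}},"required":["rows"]}

```bash
mkdir -p pics; ls
python3 - <<'E'
from rig import readout, eyes, env
import cv2, numpy as np
for n in ("side","top"):
    im=eyes.get_image(n); cv2.imwrite(f"pics/{n}0.png",cv2.cvtColor(im,cv2.COLOR_RGB2BGR))
    m=eyes.camera_model(n); print(n,{k:np.round(v,4).tolist() if hasattr(v,'shape') or isinstance(v,list) else v for k,v in m.items()})
print(readout.observe())
E
```

```text
pics
side {'mtx': [[463.3439, 0.0, 255.0941], [0.0, 463.3439, 184.5101], [0.0, 0.0, 1.0]], 'view': [[0.9901, -0.1397, -0.013, -0.6099], [0.0979, 0.6218, 0.777, -0.1786], [-0.1005, -0.7706, 0.6293, -1.1377], [0.0, 0.0, 0.0, 1.0]]}
top {'mtx': [[370.4815, 0.0, 249.2596], [0.0, 370.4815, 190.4037], [0.0, 0.0, 1.0]], 'view': [[0.0137, -0.9996, 0.0233, -0.0085], [0.9954, 0.0159, 0.0947, -0.5996], [-0.0951, 0.0219, 0.9952, -1.041], [0.0, 0.0, 0.0, 1.0]]}
{'time_s': 0.1, 'q': array([-7.75944785e+01,  2.18368263e+01,  7.43786166e+01,  1.02075236e-03,
        8.38563494e+01, -1.23355905e+01]), 'qvel': array([ 0.09718117, -0.00023434, -0.08222866, -0.03992803, -0.08944066,
       -0.03757428]), 'joint_efforts': array([ 4.85466822e-03, -4.49220943e+01, -2.31656080e+01, -1.09020314e-04,
        3.63465362e-03, -2.07789020e-05]), 'position': array([ 0.23013857, -0.49928416,  0.2477869 ]), 'tool_rot': array([[ 9.08208946e-01,  4.18516961e-01, -2.51884071e-04],
       [ 4.18516940e-01, -9.08208161e-01,  1.22756051e-03],
       [ 2.84991725e-04, -1.22029919e-03, -9.99999215e-01]]), 'ft_force': array([-0.00874415,  0.25138999, -0.07015327]), 'wrist_torque': array([-0.00890844,  0.01506721,  0.04188649]), 'grip_width': 0.08523571006628541}
```

View pics/side0.png

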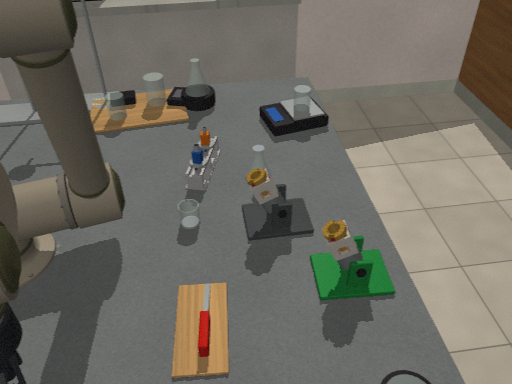

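View pics/top0.png

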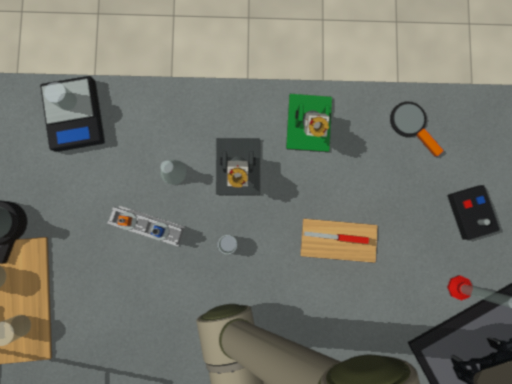

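Run:
```python
import cv2, numpy as np
s=cv2.imread("pics/side0.png"); t=cv2.imread("pics/top0.png")
def crop(im,x0,y0,w,h,k): return cv2.resize(im[y0:y0+h,x0:x0+w],None,fx=k,fy=k,interpolation=cv2.INTER_CUBIC)
C=np.zeros((600,800,3),np.uint8)
def put(im,x,y): C[y:y+im.shape[0],x:x+im.shape[1]]=im
put(crop(t,212,135,52,62,6),0,0)      # top nose 312x372
put(crop(s,240,140,75,100,5),320,0)   # side nose 375x500
put(crop(t,104,202,80,45,3.75),0,380)   # top rack
put(crop(s,182,125,40,66,2.4),700,0)
cv2.imwrite("pics/c1.png",C)
```

```text
(no output)
```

View pics/c1.png

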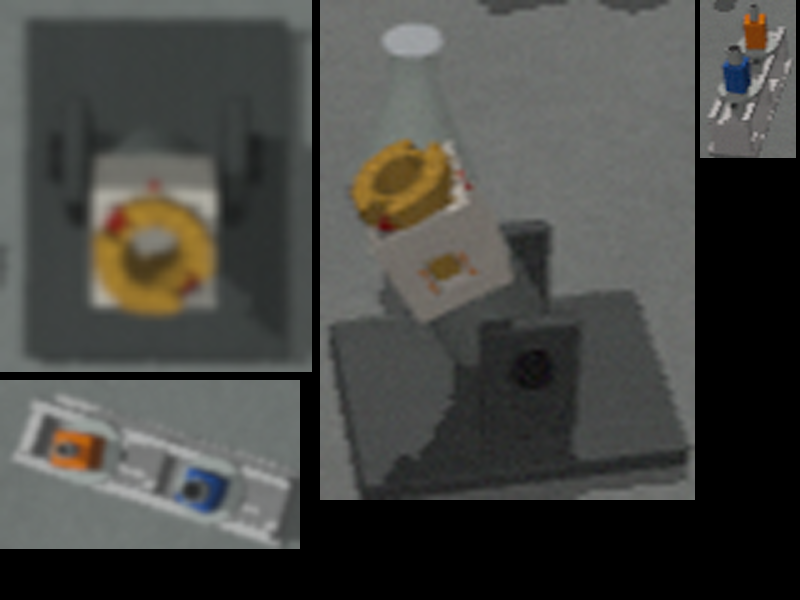

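```bash
cat > h.py <<'E'
import cv2, numpy as np
from scipy.optimize import minimize
from scipy.spatial.transform import Rotation as Ro
from rig import readout, eyes, env
CM={n:eyes.camera_model(n) for n in("side","top")}
def proj(n,P):
    m=CM[n]; V=np.array(m["view"]); K=np.array(m["mtx"]); c=np.atleast_2d(P)@V[:3,:3].T+V[:3,3]
    c=c*[1,-1,-1]; q=c@K.T; return q[:,:2]/q[:,2:]
def tri(us,ut):
    A=[];b=[]
    for n,u in(("side",us),("top",ut)):
        V=np.array(CM[n]["view"]);K=np.array(CM[n]["mtx"]); M=K@np.diag([1,-1,-1])@V[:3]
        for i in(0,1): r=M[i]-u[i]*M[2]; A.append(r[:3]); b.append(-r[3])
    return np.linalg.lstsq(np.array(A),np.array(b),rcond=None)[0]
def shot(tag):
    o={}
    for n in("side","top"):
        o[n]=eyes.get_image(n); cv2.imwrite(f"pics/{n}{tag}.png",cv2.cvtColor(o[n],cv2.COLOR_RGB2BGR))
    return o
def load(tag): return {n:cv2.cvtColor(cv2.imread(f"pics/{n}{tag}.png"),cv2.COLOR_BGR2RGB) for n in("side","top")}
def hmask(im,h0,h1,s0,v0,roi):
    h=cv2.cvtColor(im,cv2.COLOR_RGB2HSV); H=h[...,0].astype(int)
    m=((H>=h0)&(H<=h1) if h0<=h1 else (H>=h0)|(H<=h1))&(h[...,1]>=s0)&(h[...,2]>=v0)
    x,y,w,hh=roi; o=np.zeros(m.shape,np.float32); o[y:y+hh,x:x+w]=m[y:y+hh,x:x+w]; return o
S=6
def sil(n,parts,holes=(),shape=(384,512),roi=None):
    x,y,w,h=roi; a=np.zeros((h*S,w*S),np.uint8)
    for L,c in((parts,255),(holes,0)):
        for P in L:
            u=(proj(n,P)+0.5-[x,y])*S-0.5
            cv2.fillConvexPoly(a,cv2.convexHull(np.round(u*16).astype(np.int32)),c,shift=4)
    return cv2.resize(a,(w,h),interpolation=cv2.INTER_AREA).astype(np.float32)/255
def box(x0,x1,y0,y1,z0,z1): return np.array([[x,y,z] for x in(x0,x1) for y in(y0,y1) for z in(z0,z1)])*1e-3
def cyl(r,z0,z1,n=48,r1=None):
    a=np.linspace(0,2*np.pi,n,endpoint=False); return np.vstack([np.c_[r*np.cos(a),r*np.sin(a),0*a+z0],np.c_[(r1 or r)*np.cos(a),(r1 or r)*np.sin(a),0*a+z1]])*1e-3
def fit(masks,rois,model,x0,steps,offs=False):
    """model(x)->(parts,holes) world points"""
    def cost(x):
        p,h=model(x); c=0
        for n in masks:
            X,Y,W,H=rois[n]; c+=((sil(n,p,h,roi=rois[n])-masks[n][Y:Y+H,X:X+W])**2).sum()
        return c
    x0=np.array(x0,float); steps=np.array(steps)
    for k in range(3):
        sm=np.vstack([x0]+[x0+np.eye(len(x0))[i]*steps[i]/(k+1) for i in range(len(x0))])
        r=minimize(cost,x0,method="Nelder-Mead",options=dict(initial_simplex=sm,xatol=1e-5,fatol=1e-3,maxiter=600)); x0=r.x
    return x0,r.fun
def Rz(d): return Ro.from_euler("z",d,degrees=True).as_matrix()
def noseR(yaw): return Rz(yaw)@Ro.from_euler("y",-25,degrees=True).as_matrix()
E
cat > m1.py <<'E'
from h import *
I=load("0")
ORo=dict(side=(190,120,30,40),top=(104,202,45,35))
om={n:hmask(I[n],3,18,150,70,ORo[n]) for n in I}; print("orange px",[om[n].sum() for n in om])
def mb(x): return [box(-13,13,-13,13,6,44)@Rz(x[3]).T+x[:3]],[]
for n in I: ys,xs=np.nonzero(om[n]); print(n,xs.mean(),ys.mean())
cs=[np.array(np.nonzero(om[n]))[::-1].mean(1) for n in("side","top")]
p=tri(*cs); print("orange centroid",p)
best=min((fit(om,ORo,mb,[p[0],p[1],.056,a],[.004,.004,.004,12]) for a in(-40,-20,0,20,40)),key=lambda r:r[1]); print("orange",best)
NRo=dict(side=(240,160,40,40),top=(215,155,45,40))
gm={n:hmask(I[n],10,30,110,60,NRo[n]) for n in I}; print("gold",[gm[n].sum() for n in gm])
def mn(x):
    R=noseR(x[3]); return [cyl(25,44,58)@R.T+x[:3]],[]
for n in I: gm[n]=cv2.morphologyEx(gm[n],cv2.MORPH_CLOSE,np.ones((9,9)))
# fill holes
q=tri(*[np.array(np.nonzero(gm[n]))[::-1].mean(1) for n in("side","top")]); print("gold centre",q)
yaw=0
r=fit(gm,NRo,lambda x:mn(np.r_[x,0]),q-noseR(0)@[0,0,.051],[.004]*3); print("nose",r)
WR=dict(side=(190,300,25,65),top=(330,228,50,22))
rm={n:hmask(I[n],170,6,150,70,WR[n]) for n in I}; print("red",[rm[n].sum() for n in rm])
w=tri(*[np.array(np.nonzero(rm[n]))[::-1].mean(1) for n in("side","top")]); print("red centre",w)
def mw(x): return [box(-85,0,-10,10,0,36)@Rz(x[3]).T+x[:3]],[]
print("wedge",fit(rm,WR,lambda x:mw([x[0],x[1],.008,x[2]]),[w[0],w[1]+.042,95],[.004,.004,6]))
E
python3 m1.py
```

```text
orange px [np.float32(105.0), np.float32(73.0)]
side 204.53333333333333 137.9142857142857
top 124.84931506849315 220.31506849315068
orange centroid [0.5094071  0.33816324 0.07637091]
orange (array([5.08971589e-01, 3.40622061e-01, 4.96374175e-02, 9.06150644e+01]), np.float64(85.14555358886719))
gold [np.float32(292.0), np.float32(249.0)]
gold centre [0.62655155 0.03481661 0.13869338]
nose (array([0.64535651, 0.03470189, 0.10008247]), np.float64(132.81423950195312))
red [np.float32(464.0), np.float32(182.0)]
red centre [ 0.46719621 -0.30197065  0.02417815]
wedge (array([ 0.47120162, -0.25828149, 85.78745888]), np.float64(137.01702880859375))
```

```bash
cat >> h.py <<'E'
def over(im,n,roi,k,objs):
    x,y,w,h=roi; c=cv2.resize(cv2.cvtColor(im[y:y+h,x:x+w],cv2.COLOR_RGB2BGR),None,fx=k,fy=k,interpolation=cv2.INTER_NEAREST)
    for P,col in objs:
        u=cv2.convexHull(np.round((proj(n,P)+0.5-[x,y])*k).astype(np.int32)); cv2.polylines(c,[u],True,col,1)
    return c
def canvas(*items):
    C=np.zeros((600,800,3),np.uint8)
    for im,x,y in items: im=im[:600-y,:800-x]; C[y:y+im.shape[0],x:x+im.shape[1]]=im
    return C
E
python3 - <<'E'
from h import *
I=load("0"); G=(0,255,0);M=(255,0,255)
ob=[(box(-13,13,-13,13,6,44)+[.509,.3395,.056],G),(cyl(25,0,6)+[.509,.3395,.056],M)]
R=noseR(0); o=np.array([.6454,.0347,.1001])
nb=[(cyl(25,44,58)@R.T+o,G),(box(-26,26,-26,26,-30,44)@R.T+o,M),(cyl(13.3,57.9,58)@R.T+o,G),(box(-8,8,-26.1,-26,0,22)@R.T+o,G)]
wb=[(box(-85,0,-10,10,0,36)@Rz(85.8).T+[.4712,-.2583,.008],G),(box(0,95,-6,6,0,5)@Rz(85.8).T+[.4712,-.2583,.008],M)]
C=canvas((over(I["side"],"side",(188,120,36,40),8,ob),0,0),(over(I["top"],"top",(106,204,44,32),7,ob),0,330),
 (over(I["side"],"side",(240,160,45,50),6,nb),300,0),(over(I["top"],"top",(215,150,45,45),6,nb),310,310),
 (over(I["side"],"side",(185,280,35,85),4,wb),600,0),(over(I["top"],"top",(300,215,80,45),2.8,wb),580,400))
cv2.imwrite("pics/c2.png",C)
E
```

```text
(no output)
```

View pics/c2.png

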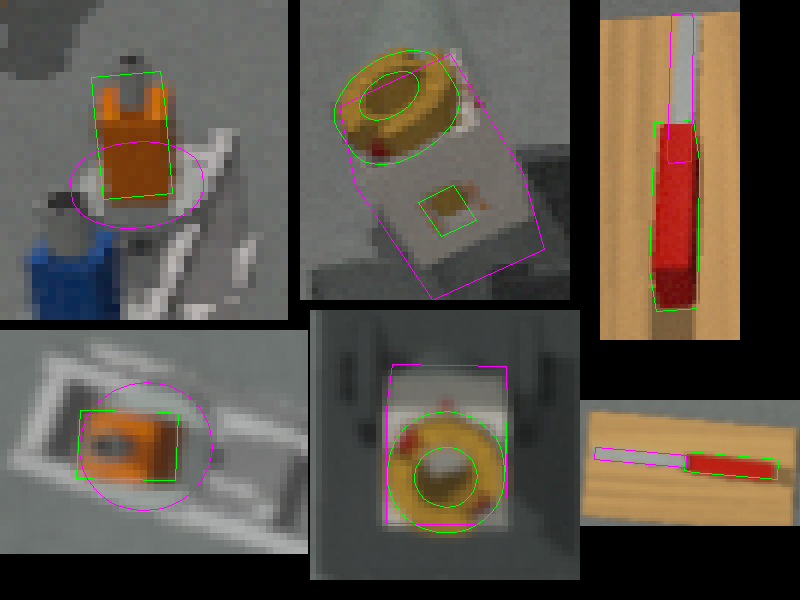

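```bash
cat > plan.py <<'E'
import sys, numpy as np
from scipy.spatial.transform import Rotation as Ro
from rig import readout
def plan(targets,grip=0,cur=None,mm=40,deg=7):
    """targets: list of (p[m],R). Prints rows, 5 per call."""
    if cur is None: s=readout.observe(); cur=(np.array(s["position"]),np.array(s["tool_rot"]))
    p,R=cur; rows=[]
    for tp,tR in targets:
        tp=np.array(tp,float); w=(Ro.from_matrix(R.T@tR)).as_rotvec(degrees=True)
        n=int(max(1,np.ceil(np.linalg.norm(tp-p)*1e3/mm),np.ceil(np.linalg.norm(w)/deg)))
        for k in range(n):
            d=np.round(R.T@((tp-p)/(n-k))*1e3,1); w=np.round(Ro.from_matrix(R.T@tR).as_rotvec(degrees=True)/(n-k),2)
            rows.append("%g "%grip+" ".join("%g"%(v+0) for v in np.r_[d,w])); p=p+R@d*1e-3; R=R@Ro.from_rotvec(w,degrees=True).as_matrix()
    for i in range(0,len(rows),5): print("; ".join(rows[i:i+5]))
    return p,R
def down(yaw,tiltfrom=None):
    c,s=np.cos(np.radians(yaw)),np.sin(np.radians(yaw)); x=np.array([c,s,0]); z=np.array([0,0,-1.]); return np.c_[x,np.cross(z,x),z]
E
python3 - <<'E'
from plan import *
plan([([.509,.3395,.175],down(90))])
E
```

```text
0 26.3 -28 3.2 0 0 -2.84; 0 27.6 -26.7 3.2 0 0 -2.84; 0 28.9 -25.3 3.2 0 0 -2.84; 0 30.1 -23.8 3.2 0 0 -2.84; 0 31.3 -22.3 3.2 0 0 -2.84
0 32.4 -20.7 3.2 0 0 -2.84; 0 33.3 -19.1 3.2 0 0 -2.84; 0 34.2 -17.4 3.2 0 0 -2.84; 0 35.1 -15.7 3.2 0 0 -2.84; 0 35.8 -14 3.2 0 0 -2.84
0 36.5 -12.2 3.2 0 0 -2.84; 0 37 -10.4 3.2 0 -0.01 -2.83; 0 37.5 -8.5 3.2 0 0 -2.84; 0 37.9 -6.7 3.2 0 -0.01 -2.83; 0 38.1 -4.8 3.2 0 -0.01 -2.84
0 38.3 -2.9 3.2 0 0 -2.83; 0 38.4 -1 3.2 -0.01 -0.01 -2.84; 0 38.4 0.9 3.2 0 0 -2.83; 0 38.3 2.8 3.2 -0.01 -0.01 -2.84; 0 38.2 4.7 3.2 0 0 -2.83
0 37.9 6.6 3.2 -0.01 -0.01 -2.84; 0 37.5 8.5 3.1 0 0 -2.83; 0 37 10.4 3.2 -0.01 -0.01 -2.84
```

Request:
arm_command --rows "0 26.3 -28 3.2 0 0 -2.84; 0 27.6 -26.7 3.2 0 0 -2.84; 0 28.9 -25.3 3.2 0 0 -2.84; 0 30.1 -23.8 3.2 0 0 -2.84; 0 31.3 -22.3 3.2 0 0 -2.84"

```text
time_s: 0.52
position: [0.2909, -0.3154, 0.2319]
tool_rot: [[0.777, 0.63, -0.0], [0.63, -0.777, 0.001], [0.0, -0.001, -1.0]]
ft_force: [0.0, -0.6, -0.8]
grip_width: 0.0853
```

Request:
arm_command --rows "0 32.4 -20.7 3.2 0 0 -2.84; 0 33.3 -19.1 3.2 0 0 -2.84; 0 34.2 -17.4 3.2 0 0 -2.84; 0 35.1 -15.7 3.2 0 0 -2.84; 0 35.8 -14 3.2 0 0 -2.84"

```text
time_s: 0.93
position: [0.3515, -0.1332, 0.2161]
tool_rot: [[0.598, 0.801, -0.0], [0.801, -0.598, 0.0], [0.0, -0.0, -1.0]]
ft_force: [0.7, -1.4, -0.4]
grip_width: 0.085
```

Request:
arm_command --rows "0 36.5 -12.2 3.2 0 0 -2.84; 0 37 -10.4 3.2 0 0 -2.84; 0 37.5 -8.5 3.2 0 0 -2.84; 0 37.9 -6.7 3.2 0 0 -2.84; 0 38.1 -4.8 3.2 0 0 -2.84"

```text
time_s: 1.35
position: [0.412, 0.0495, 0.2001]
tool_rot: [[0.383, 0.924, -0.0], [0.924, -0.383, -0.0], [-0.0, -0.0, -1.0]]
ft_force: [0.8, -1.0, -1.0]
grip_width: 0.0854
```

Request:
arm_command --rows "0 38.3 -2.9 3.2 0 0 -2.84; 0 38.4 -1 3.2 0 0 -2.84; 0 38.4 0.9 3.2 0 0 -2.83; 0 38.3 2.8 3.2 0 0 -2.84; 0 38.2 4.7 3.2 0 0 -2.83"

```text
time_s: 1.77
position: [0.4724, 0.2319, 0.1839]
tool_rot: [[0.145, 0.989, -0.001], [0.989, -0.145, -0.0], [-0.0, -0.001, -1.0]]
ft_force: [0.9, -1.1, 0.4]
grip_width: 0.0853
```

Request:
arm_command --rows "0 37.9 6.6 3.2 0 0 -2.84; 0 37.5 8.5 3.1 0 0 -2.83; 0 37 10.4 3.2 0 0 -2.84; 0 0 0 0 0 0 0; 0 0 0 0 0 0 0"

```text
time_s: 2.18
position: [0.5085, 0.3406, 0.1735]
tool_rot: [[-0.003, 1.0, -0.002], [1.0, 0.003, -0.001], [-0.001, -0.002, -1.0]]
ft_force: [-0.4, -0.4, 0.2]
grip_width: 0.0853
```

Request:
arm_command --rows "0 -1 0.5 30 0 0 0; 0 0 0 30 0 0 0; 0 0 0 20 0 0 0; 0 0 0 10 0 0 0; 0.6 0 0 0 0 0 0" --squeeze 70

```text
time_s: 2.6
position: [0.5085, 0.337, 0.0831]
tool_rot: [[0.001, 1.0, -0.004], [1.0, -0.001, -0.002], [-0.002, -0.004, -1.0]]
ft_force: [-0.3, -0.4, -1.0]
grip_width: 0.0752
```

Request:
arm_command --rows "1 0 0 0 0 0 0; 1 0 0 0 0 0 0; 1 0 0 0 0 0 0; 1 0 0 0 0 0 0; 1 0 0 0 0 0 0"

```text
time_s: 3.02
position: [0.5098, 0.3384, 0.0865]
tool_rot: [[-0.0, 1.0, 0.002], [1.0, 0.0, 0.001], [0.001, 0.002, -1.0]]
ft_force: [-0.9, -1.2, 6.8]
grip_width: 0.0256
```

Request:
arm_command --rows "1 0 0 0 0 0 0; 1 0 0 0 0 0 0; 1 0 0 0 0 0 0; 1 0 0 0 0 0 0"

```text
time_s: 3.35
position: [0.5098, 0.3384, 0.0865]
tool_rot: [[-0.001, 1.0, 0.002], [1.0, 0.001, 0.001], [0.001, 0.002, -1.0]]
ft_force: [-1.0, -0.7, 6.4]
grip_width: 0.0261
```

```bash
cat > m2.py <<'E'
from h import *
I=load("0")
R=noseR(0); o=np.array([.6454,.0347,.1001])
def bp(n,u,z):
    V=np.array(CM[n]["view"]);K=np.array(CM[n]["mtx"]); Rc,t=V[:3,:3],V[:3,3]
    d=Rc.T@(np.diag([1,-1,-1])@np.linalg.inv(K)@np.r_[u,1]); c=-Rc.T@t
    cn=R.T@(c-o); dn=R.T@d; return (cn+dn*(z-cn[2])/dn[2])*1e3
for n,roi in(("top",(220,160,35,35)),("side",(245,160,45,35))):
    m=hmask(I[n],168,8,90,50,roi).astype(np.uint8)
    k,l,st,ce=cv2.connectedComponentsWithStats(m)
    for i in range(1,k):
        if st[i,4]>2:
            for z in(.046,.052,.058):
                q=bp(n,ce[i],z); print(n,st[i,4],ce[i].round(1),z,q.round(1),"ang",np.degrees(np.arctan2(q[1],q[0])).round(1))
E
python3 m2.py
python3 - <<'E'
from plan import *; from h import noseR,Rz
R=noseR(0); o=np.array([.646,.034,.106]); T=R@Rz(48)@np.diag([1,-1,-1.])
h=o+R@[0,0,.135+.0305]; print(h)
cur=plan([([.51,.3385,.25],down(90))],1)
print(); plan([(h,T)],1,cur)
E
```

```text
top 6 [230.3 171.3] 0.046 [12.1 17.7 46. ] ang 55.7
top 6 [230.3 171.3] 0.052 [13.9 17.5 52. ] ang 51.6
top 6 [230.3 171.3] 0.058 [15.7 17.3 58. ] ang 47.8
side 6 [252.5 184.7] 0.046 [-13. -15.  46.] ang -131.0
side 6 [252.5 184.7] 0.052 [-11.3 -22.6  52. ] ang -116.5
side 6 [252.5 184.7] 0.058 [ -9.5 -30.2  58. ] ang -107.5
[0.57605668 0.034      0.25599394]
1 0 0.1 -32.7 0.03 -0.01 0.01; 1 0 0.1 -32.7 0.02 -0.01 0.01; 1 0.1 0.1 -32.7 0.03 -0.01 0; 1 0 0.1 -32.7 0.02 -0.01 0.01; 1 0 0 -32.7 0.03 0 0

1 -38.1 8.3 -0.8 -2.98 1.15 5.16; 1 -37.1 11.7 -1 -2.98 1.14 5.17; 1 -35.9 15 -1 -2.98 1.15 5.16; 1 -34.4 18.3 -0.9 -2.99 1.14 5.17; 1 -32.6 21.3 -0.5 -2.98 1.15 5.16
1 -30.5 24.2 0.1 -2.99 1.14 5.17; 1 -28.3 26.8 0.8 -2.98 1.15 5.16; 1 -25.8 29.1 1.7 -2.99 1.14 5.17
```

Request:
arm_command --rows "1 0 0 -20 0 0 0; 1 0 0 -35 0 0 0; 1 0 0 -37 0 0 0; 1 0 0 -37 0 0 0; 1 0 0 -37 0 0 0"

```text
time_s: 3.77
position: [0.5089, 0.3381, 0.253]
tool_rot: [[-0.001, 1.0, -0.0], [1.0, 0.001, 0.0], [0.0, -0.0, -1.0]]
ft_force: [2.3, -0.1, -2.2]
grip_width: 0.0262
```

Request:
arm_command --rows "1 -38.1 8.3 -0.8 -2.98 1.15 5.16; 1 -37.1 11.7 -1 -2.98 1.14 5.17; 1 -35.9 15 -1 -2.98 1.15 5.16; 1 -34.4 18.3 -0.9 -2.99 1.14 5.17; 1 -32.6 21.3 -0.5 -2.98 1.15 5.16"

```text
time_s: 4.18
position: [0.5504, 0.1462, 0.2552]
tool_rot: [[0.42, 0.865, 0.273], [0.894, -0.446, 0.038], [0.154, 0.228, -0.961]]
ft_force: [0.9, -0.3, -2.5]
grip_width: 0.0259
```

Request:
arm_command --rows "1 -30.5 24.2 0.1 -2.99 1.14 5.17; 1 -28.3 26.8 0.8 -2.98 1.15 5.16; 1 -25.8 29.1 1.7 -2.99 1.14 5.17; 1 0 0 0 0 0 0; 1 0 0 0 0 0 0"

```text
time_s: 4.6
position: [0.5751, 0.0322, 0.2568]
tool_rot: [[0.609, 0.672, 0.422], [0.742, -0.671, -0.001], [0.282, 0.313, -0.907]]
ft_force: [0.4, -0.1, -4.0]
grip_width: 0.0255
```

```bash
cat > m3.py <<'E'
from h import *
import sys
tag=sys.argv[1]; I=shot(tag); s=readout.observe(); p,T=s["position"],s["tool_rot"]; print(p.round(4),s["ft_force"].round(1),s["q"].round(1)); print(T.round(3))
bitR=T@np.diag([1,-1,-1.]); b=p+T[:,2]*.0305
u={n:proj(n,b+bitR@[0,0,.025])[0] for n in I}
roi={n:(int(u[n][0])-25,int(u[n][1])-25,50,50) for n in I}
om={n:hmask(I[n],3,14,190,70,roi[n]) for n in I}; print([om[n].sum() for n in om])
G=(0,255,0);M=(255,0,255);Cy=(255,255,0)
R=noseR(0); o=np.array([.646,.034,.106])
nb=[(cyl(25,44,58)@R.T+o,M),(box(-26,26,-26,26,-20,44)@R.T+o,M)]
bb=[(box(-13,13,-13,13,6,44)@bitR.T+b,G),(cyl(25,0,6)@bitR.T+b,G),(cyl(13,-34,0,r1=13)@bitR.T+b,Cy)]
r2={n:(int(u[n][0])-28,int(u[n][1])-25,56,80) for n in I}; r2["top"]=(int(u["top"][0])-35,int(u["top"][1])-40,70,70)
cv2.imwrite(f"pics/o{tag}.png",canvas((over(I["side"],"side",r2["side"],7,nb+bb),0,0),(over(I["top"],"top",r2["top"],5.6,nb+bb),400,0)))
np.savez("m3.npz",p=p,T=T)
E
python3 m3.py 1
```

```text
[0.5752 0.0343 0.257 ] [ 0.8  0.6 -2.7] [-10.2  15.   87.1   5.4  53.5  29.5]
[[ 0.606  0.675  0.422]
 [ 0.744 -0.668  0.001]
 [ 0.282  0.314 -0.907]]
[np.float32(124.0), np.float32(26.0)]
```

View pics/o1.png

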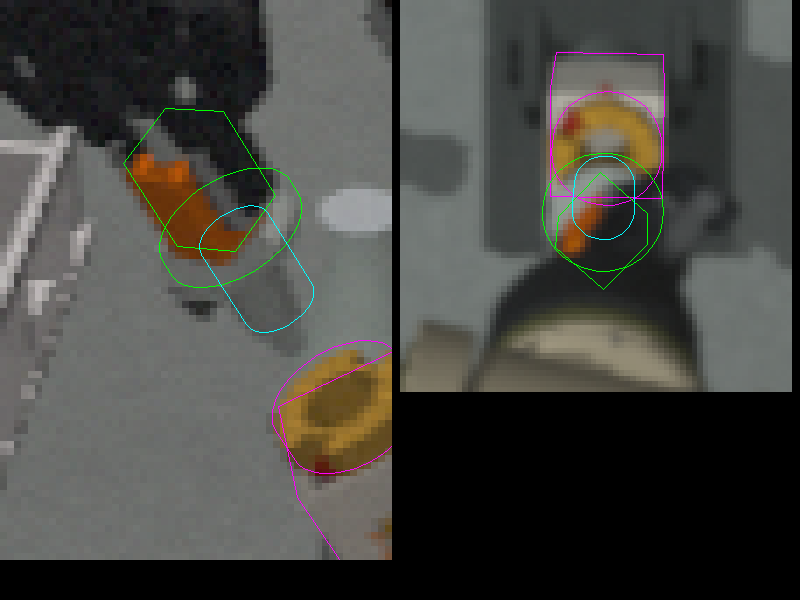

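```bash
cat > m4.py <<'E'
from h import *
import h
def shiftfit(n,mask,roi,parts):
    X,Y,W,H=roi; K0=np.array(CM[n]["mtx"])
    def cost(d):
        K=K0.copy(); K[0,2]+=d[0]; K[1,2]+=d[1]; CM[n]["mtx"]=K
        c=((sil(n,parts,roi=roi)-mask[Y:Y+H,X:X+W])**2).sum(); CM[n]["mtx"]=K0; return c
    best=min(((cost((a,b)),a,b) for a in np.arange(-4,4.1,.25) for b in np.arange(-4,4.1,.25))); return best
I=load("0"); I1=load("1")
R=noseR(0); o=np.array([.646,.034,.106])
for n,roi in(("side",(240,160,40,40)),("top",(215,155,45,40))):
    g=hmask(I[n],10,30,110,60,roi)|0 if False else hmask(I[n],10,30,110,60,roi)
    g=cv2.morphologyEx(g,cv2.MORPH_CLOSE,np.ones((9,9)))
    print("nose",n,g.sum(),shiftfit(n,g,roi,[cyl(25,44,58)@R.T+o]))
b=np.array([.5098,.339,.056])
for n,roi in(("side",(190,120,30,40)),("top",(104,202,45,35))):
    g=cv2.morphologyEx(hmask(I[n],3,18,150,60,roi),cv2.MORPH_CLOSE,np.ones((5,5)))
    print("bit rack",n,g.sum(),shiftfit(n,g,roi,[box(-13,13,-13,13,6,44)+b]))
# wedge
for n,roi in dict(side=(190,300,25,65),top=(330,228,50,22)).items():
    g=hmask(I[n],170,6,150,70,roi); print("wedge",n,shiftfit(n,g,roi,[box(-85,0,-10,10,0,36)@Rz(86).T+[.4712,-.2583,.008]]))
# held bit: orange, no occlusion handling -> compare shank+flange? just orange lower edges
d=np.load("m3.npz"); p,T=d["p"],d["T"]; B=T@np.diag([1,-1,-1.]); bb=p+T[:,2]*.0305
n="side"; u=proj(n,bb+B@[0,0,.025])[0]; roi=(int(u[0])-25,int(u[1])-25,50,50); m=hmask(I1[n],3,18,150,60,roi)
ys,xs=np.nonzero(m); c=cv2.convexHull(np.c_[xs,ys].astype(np.int32))[:,0]; print("obs hull",c.tolist()); print("model corners",proj(n,box(-13,13,-13,13,6,44)@B.T+bb).round(1).tolist())
E
python3 m4.py
```

```text
nose side 339.0 (np.float32(86.0065), np.float64(0.5), np.float64(1.0))
nose top 284.0 (np.float32(34.777977), np.float64(-0.25), np.float64(1.25))
bit rack side 115.0 (np.float32(17.827374), np.float64(0.0), np.float64(0.75))
bit rack top 98.0 (np.float32(34.443), np.float64(0.0), np.float64(0.5))
wedge side (np.float32(59.64077), np.float64(0.25), np.float64(0.25))
wedge top (np.float32(47.03094), np.float64(-1.0), np.float64(1.0))
obs hull [[242, 151], [238, 155], [233, 154], [231, 152], [225, 143], [225, 142], [226, 140], [228, 140], [233, 141]]
model corners [[240.0, 153.3], [232.4, 141.3], [231.8, 152.6], [224.1, 140.8], [245.7, 145.3], [238.3, 133.3], [237.5, 144.7], [230.0, 132.9]]
```

Request:
arm_command --rows "1 0 0 15 0 0 0; 1 0 0 15 0 0 0; 1 0 0 15 0 0 0; 1 0 0 10 0 0 0; 1 0 0 0 0 0 0"

```text
time_s: 5.12
position: [0.5993, 0.0351, 0.2056]
tool_rot: [[0.605, 0.676, 0.422], [0.744, -0.668, 0.002], [0.282, 0.313, -0.907]]
ft_force: [0.7, -0.1, -2.2]
grip_width: 0.0256
```

Request:
arm_command --rows "1 0 0 4 0 0 0; 1 0 0 3 0 0 0; 1 0 0 3 0 0 0; 1 0 0 0 0 0 0"

```text
time_s: 5.45
position: [0.6035, 0.0342, 0.1984]
tool_rot: [[0.605, 0.673, 0.424], [0.743, -0.669, 0.001], [0.284, 0.315, -0.906]]
ft_force: [4.0, 3.0, -2.8]
grip_width: 0.0258
```

Request:
arm_command --rows "1 0 0 3 0 0 0; 1 0 0 2 0 0 0; 1 0 0 0 0 0 0"

```text
time_s: 5.7
position: [0.606, 0.0342, 0.1941]
tool_rot: [[0.605, 0.673, 0.425], [0.743, -0.669, 0.001], [0.285, 0.316, -0.905]]
ft_force: [5.3, 5.3, -0.0]
grip_width: 0.0254
```

Request:
arm_command --rows "1 0 0 2 0 0 0; 1 0 0 2 0 0 0; 1 0 0 0 0 0 0"

```text
time_s: 5.95
position: [0.6078, 0.0344, 0.1909]
tool_rot: [[0.605, 0.673, 0.426], [0.743, -0.669, 0.001], [0.286, 0.316, -0.905]]
ft_force: [5.0, 6.9, 0.7]
grip_width: 0.0255
```

```bash
python3 m3.py 2
```

```text
[0.6078 0.0344 0.1908] [ 5.6  6.3 -0.1] [-9.5 21.9 88.7  5.8 44.6 29.2]
[[ 0.605  0.673  0.426]
 [ 0.743 -0.669  0.001]
 [ 0.286  0.316 -0.905]]
[np.float32(110.0), np.float32(12.0)]
```

View pics/o2.png

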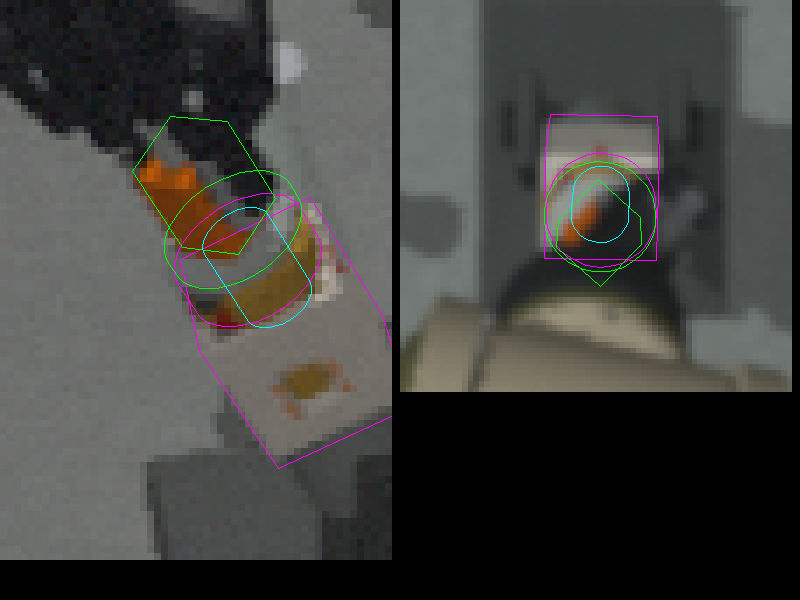

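Request:
arm_command --rows "1 2.5 0 0 0 0 0; 1 0 0 2 0 0 0; 1 0 0 2 0 0 0; 1 0 0 0 0 0 0"

```text
time_s: 6.38
position: [0.6104, 0.0355, 0.1868]
tool_rot: [[0.606, 0.673, 0.423], [0.743, -0.669, -0.0], [0.283, 0.315, -0.906]]
ft_force: [4.3, -0.3, -1.9]
grip_width: 0.0253
```

Request:
arm_command --rows "1 0 0 2 0 0 0; 1 0 0 2 0 0 0; 1 0 0 0 0 0 0"

```text
time_s: 6.63
position: [0.6109, 0.0355, 0.1862]
tool_rot: [[0.605, 0.673, 0.424], [0.744, -0.668, -0.001], [0.283, 0.316, -0.905]]
ft_force: [-20.3, -1.7, 26.1]
grip_width: 0.0259
```

Request:
arm_command --rows "1 0 0 -1.5 0 0 4; 1 0 0 0 0 0 5; 1 0 0 0 0 0 5; 1 0 0 0 0 0 5; 1 0 0 0 0 0 0"

```text
time_s: 7.05
position: [0.6114, 0.0346, 0.1867]
tool_rot: [[0.793, 0.435, 0.426], [0.482, -0.876, -0.002], [0.372, 0.207, -0.905]]
ft_force: [-6.7, -3.8, 13.6]
grip_width: 0.0256
```

```bash
python3 m3.py 3; python3 -c "
from rig import readout; s=readout.observe(); print(s['wrist_torque'], s['tool_rot'][:,2]@s['wrist_torque'])"
```

```text
[0.6114 0.0347 0.1867] [-7.4 -4.3 13.4] [-9.4 22.5 88.4  5.5 44.2 48.5]
[[ 0.792  0.438  0.426]
 [ 0.485 -0.874 -0.002]
 [ 0.371  0.208 -0.905]]
[np.float32(70.0), np.float32(32.0)]
[-0.58597242  0.40914848 -0.38687834] 0.09982819856122321
```

View pics/o3.png

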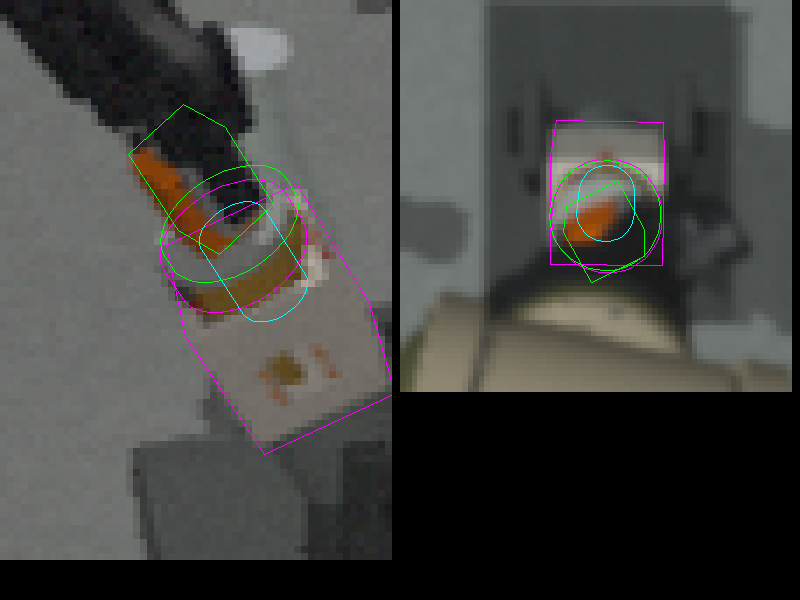

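Request:
arm_command --rows "1 0 0 0 0 0 6; 1 0 0 0 0 0 6; 1 0 0 0 0 0 6; 1 0 0 0 0 0 6; 1 0 0 0 0 0 5"

```text
time_s: 7.57
position: [0.6118, 0.0331, 0.1869]
tool_rot: [[0.904, -0.005, 0.427], [-0.003, -1.0, -0.005], [0.427, 0.003, -0.904]]
ft_force: [-7.6, -15.2, 13.1]
grip_width: 0.0253
```

Request:
arm_command --rows "1 0 0 0 0 0 2; 1 0 0 0 0 0 2; 1 0 0 0 0 0 0"

```text
time_s: 7.82
position: [0.6125, 0.0328, 0.1873]
tool_rot: [[0.901, -0.065, 0.428], [-0.069, -0.998, -0.006], [0.427, -0.025, -0.904]]
ft_force: [-4.1, -14.0, 13.6]
grip_width: 0.0253
```

```bash
cat > st.py <<'E'
from h import *
s=readout.observe(); T=s['tool_rot']; R=noseR(0); o=np.array([.6455,.034,.106])
x=R.T@T[:,0]; print("t",s["time_s"],"ang",np.degrees(np.arctan2(x[1],x[0])),"tz torque",T[:,2]@s['wrist_torque'],"F nose",(R.T@s["ft_force"]).round(1),"tcp nose",(R.T@(s["position"]-o)*1e3).round(1),"q6",s["q"][5],"w",s["grip_width"])
E
python3 st.py
```

```text
t 7.8167 ang -3.977787554949998 tz torque -0.37829393535505174 F nose [  2.1 -14.   14.1] tcp nose [ 4.4 -1.2 87.6] q6 81.5569486125009 w 0.02532014419274798
```

Request:
arm_command --rows "1 0 3 0 0 0 2; 1 0 2 0 0 0 2; 1 0 0 0 0 0 0"

```text
time_s: 8.07
position: [0.6119, 0.0317, 0.1871]
tool_rot: [[0.895, -0.123, 0.428], [-0.137, -0.991, 0.001], [0.424, -0.059, -0.904]]
ft_force: [0.5, 10.4, 12.6]
grip_width: 0.0248
```

```bash
python3 st.py
```

```text
t 8.0667 ang -7.8679701416197805 tz torque -1.6453854447921974 F nose [ 5.8 10.4 11.2] tcp nose [ 3.8 -2.3 87.7] q6 84.64290810528378 w 0.0248008415703292
```

Request:
arm_command --rows "1 0 0 0 0 0 3; 1 0 0 0 0 0 0; 1 0 0 0 0 0 0"

```text
time_s: 8.32
position: [0.6116, 0.0317, 0.187]
tool_rot: [[0.889, -0.167, 0.427], [-0.184, -0.983, -0.0], [0.42, -0.079, -0.904]]
ft_force: [-2.9, 7.9, 12.3]
grip_width: 0.0249
```

```bash
python3 st.py
```

```text
t 8.3167 ang -10.622017863241775 tz torque -2.3403106553113386 F nose [ 2.6  7.9 12.4] tcp nose [ 3.5 -2.3 87.7] q6 87.50885543643629 w 0.02487686571578565
```

Request:
arm_command --rows "1 0 0 0 0 0 3; 1 0 0 0 0 0 0; 1 0 0 0 0 0 0"

```text
time_s: 8.57
position: [0.6123, 0.0314, 0.1873]
tool_rot: [[0.878, -0.214, 0.429], [-0.236, -0.972, -0.001], [0.417, -0.101, -0.903]]
ft_force: [0.4, 6.9, 12.3]
grip_width: 0.0251
```

```bash
python3 st.py; python3 m3.py 4
```

```text
t 8.5667 ang -13.66702805056945 tz torque -2.083813318602017 F nose [ 5.5  6.9 11. ] tcp nose [ 4.3 -2.6 87.7] q6 90.53469108668216 w 0.025099954965424793
[0.6123 0.0314 0.1873] [ 0.1  7.9 12. ] [-9.8 22.5 88.5  6.  44.1 90.5]
[[ 0.878 -0.213  0.429]
 [-0.236 -0.972 -0.001]
 [ 0.417 -0.101 -0.903]]
[np.float32(33.0), np.float32(36.0)]
```

View pics/o4.png

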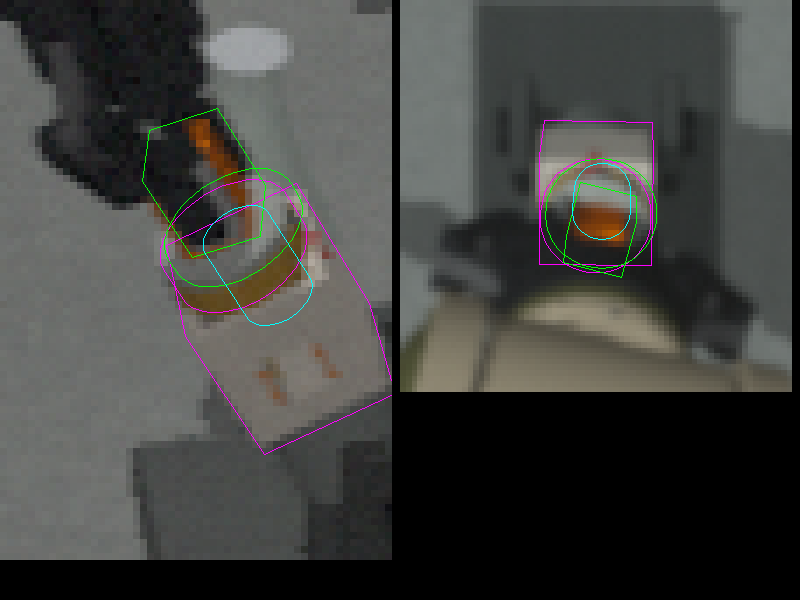

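Request:
arm_command --rows "1 0 0 -1 0 0 -5; 1 0 0 0 0 0 0; 0.3 0 0 0 0 0 0; 0 0 0 0 0 0 0; 0 0 0 0 0 0 0"

```text
time_s: 9.08
position: [0.6098, 0.0305, 0.1849]
tool_rot: [[0.896, -0.142, 0.421], [-0.156, -0.988, -0.0], [0.416, -0.066, -0.907]]
ft_force: [0.1, -0.1, 0.5]
grip_width: 0.0607
```

Request:
arm_command --rows "0 0 0 -5 0 0 0; 0 0 0 -20 0 0 0; 0 0 0 -30 0 0 0; 0 0 0 -35 0 0 0"

```text
time_s: 9.42
position: [0.5712, 0.0305, 0.2664]
tool_rot: [[0.897, -0.142, 0.419], [-0.156, -0.988, 0.0], [0.414, -0.066, -0.908]]
ft_force: [0.9, 0.3, 0.8]
grip_width: 0.0854
```

```bash
cat > m5.py <<'E'
from h import *
for n,d in(("side",(.3,.8)),("top",(-.1,.9))):
    K=np.array(CM[n]["mtx"]); K[:2,2]+=d; CM[n]["mtx"]=K
I=load("0")
WR=dict(side=(188,280,30,85),top=(300,226,80,24))
def white(im,roi): 
    h=cv2.cvtColor(im,cv2.COLOR_RGB2HSV); m=((h[...,1]<50)&(h[...,2]>110)).astype(np.float32); x,y,w,hh=roi; o=np.zeros_like(m); o[y:y+hh,x:x+w]=m[y:y+hh,x:x+w]; return o
rm={n:hmask(I[n],170,6,150,70,WR[n]) for n in I}
def mw(x): return [box(-85,0,-10,10,0,36)@Rz(x[2]).T+[x[0],x[1],.008]],[]
r=fit(rm,WR,mw,[.471,-.257,86],[.004,.004,6]); print("wedge",r)
for n in("side","top"):
    print(n,fit({n:rm[n]},WR,mw,[.471,-.257,86],[.004,.004,6]))
bl={n:white(I[n],WR[n]) for n in I}; print([bl[n].sum() for n in bl])
for n in I:
    ys,xs=np.nonzero(bl[n]); c=np.c_[xs,ys].astype(np.float32); vx,vy,x0,y0=cv2.fitLine(c,cv2.DIST_HUBER,0,.01,.01).ravel(); 
    print(n,"blade line",vx,vy,x0,y0,"ext",c.min(0),c.max(0),"model ends",proj(n,[[r[0][0],r[0][1],.022],[r[0][0]+.095*np.cos(np.radians(r[0][2])),r[0][1]+.095*np.sin(np.radians(r[0][2])),.012]]).round(1).tolist())
# nose refit with biased intrinsics (gold ring)
NRo=dict(side=(240,160,40,40),top=(215,155,45,40))
gm={n:cv2.morphologyEx(hmask(I[n],10,30,110,60,NRo[n]),cv2.MORPH_CLOSE,np.ones((9,9))) for n in I}
print("nose",fit(gm,NRo,lambda x:([cyl(25,44,58)@noseR(0).T+x],[]),[.645,.033,.105],[.004]*3))
I5=shot("5"); s=readout.observe(); print(s["position"],s["q"].round(1))
E
python3 m5.py
python3 - <<'E'
import cv2
a=cv2.imread("pics/side5.png")[140:250,225:325]; b=cv2.imread("pics/top5.png")[130:230,205:275]
import sys; sys.path.insert(0,".")
from h import canvas
f=lambda i,k:cv2.resize(i,None,fx=k,fy=k,interpolation=cv2.INTER_CUBIC)
cv2.imwrite("pics/c5.png",canvas((f(a,4.5),0,0),(f(b,4.5),460,0)))
E
```

```text
wedge (array([ 0.47114579, -0.25585399, 85.8584671 ]), np.float64(105.99165344238281))
side (array([ 0.47108597, -0.25688948, 86.3755628 ]), np.float64(55.05696487426758))
top (array([ 0.47325486, -0.25590035, 83.15202972]), np.float64(45.578330993652344))
[np.float32(158.0), np.float32(179.0)]
side blade line 0.01386999 -0.9999038 205.97452 296.47415 ext [189. 280.] [217. 310.] model ends [[204.1, 315.9], [205.2, 283.2]]
top blade line 0.9884961 0.1512461 323.0415 235.44028 ext [300. 226.] [379. 249.] model ends [[337.2, 237.2], [303.9, 234.3]]
nose (array([0.64591653, 0.03405744, 0.1046063 ]), np.float64(120.26295471191406))
[0.57215148 0.03052644 0.27234585] [-10.7  13.7  86.3   5.5  55.   86.1]
```

View pics/c5.png

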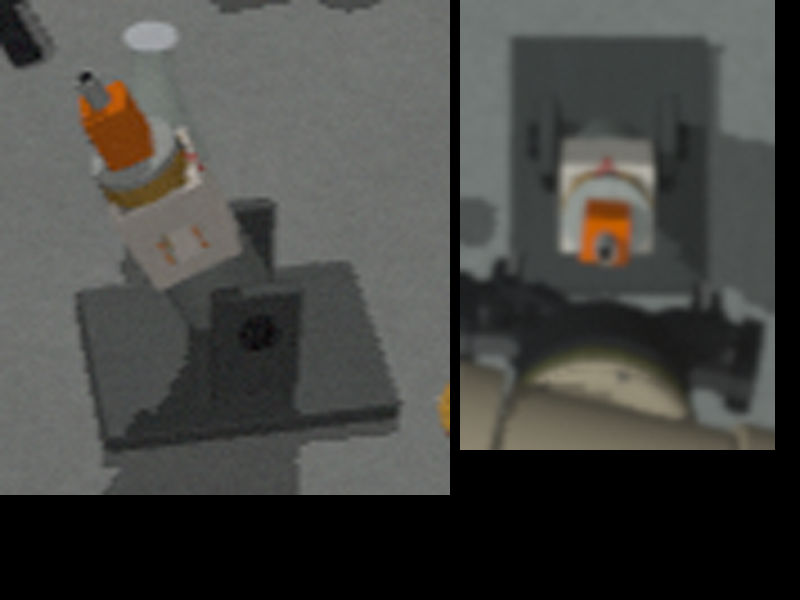

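Run:
```python
from plan import *; from h import proj,load,np
wp=np.array([.4712,-.2565])-.05*np.array([np.cos(np.radians(86)),np.sin(np.radians(86))]); print(wp)
c=plan([([.54,-.10,.27],down(40)),([wp[0],wp[1],.13],down(86))],0)
im=load("0")["top"].astype(float).mean(2)
for x0,x1 in((207,225),(252,270)):
    pts=[]
    for r in range(142,195,3):
        g=np.abs(np.diff(im[r-1:r+2,x0:x1].mean(0))); g[g<g.max()*.5]=0; pts.append((r,x0+.5+(g*np.arange(len(g))).sum()/g.sum()))
    pts=np.array(pts); print("edge slope deg",np.degrees(np.arctan(np.polyfit(pts[:,0],pts[:,1],1)[0])),pts[::4,1].round(1))
a=proj("top",[[.58,.1,.012],[.70,.1,.012],[.58,-.03,.012],[.70,-.03,.012]]); print("yaw0 slopes",np.degrees(np.arctan2(a[0,0]-a[1,0],a[0,1]-a[1,1])),np.degrees(np.arctan2(a[2,0]-a[3,0],a[2,1]-a[3,1])))
```

```text
[ 0.46771218 -0.3063782 ]
0 -1.2 16.7 -1.4 0.89 -3.16 -6.02; 0 -3 16.5 -1.6 0.89 -3.16 -6.02; 0 -4.8 16 -1.6 0.89 -3.16 -6.02; 0 -6.5 15.4 -1.6 0.89 -3.16 -6.01; 0 -8.2 14.6 -1.4 0.89 -3.16 -6.02
0 -9.8 13.6 -1.1 0.89 -3.16 -6.01; 0 -11.2 12.6 -0.7 0.89 -3.16 -6.02; 0 -12.4 11.3 -0.3 0.88 -3.16 -6.01; 0 -26.9 15.9 20 0 0 -6.57; 0 -28.5 12.8 20 0 0 -6.57
0 -29.8 9.4 20 0 0 -6.57; 0 -30.7 6 20 0 0 -6.57; 0 -31.1 2.4 20 0 0 -6.57; 0 -31.2 -1.2 20 0 0 -6.58; 0 -30.8 -4.7 20 0 0 -6.57
edge slope deg -1.0268101488039776 [215.9 216.  215.9 214.8 215.1]
edge slope deg -1.6299121499982907 [262.1 261.6 259.5 259.6 259.9]
yaw0 slopes -1.2943516698796105 -0.6386752771748226
```

Request:
arm_command --rows "0 -1.2 16.7 -1.4 0.89 -3.16 -6.02; 0 -3 16.5 -1.6 0.89 -3.16 -6.02; 0 -4.8 16 -1.6 0.89 -3.16 -6.02; 0 -6.5 15.4 -1.6 0.89 -3.16 -6.01; 0 -8.2 14.6 -1.4 0.89 -3.16 -6.02"

```text
time_s: 9.93
position: [0.5516, -0.052, 0.2651]
tool_rot: [[0.914, 0.376, 0.153], [0.373, -0.926, 0.047], [0.159, 0.014, -0.987]]
ft_force: [-0.2, 0.2, -0.1]
grip_width: 0.0855
```

Request:
arm_command --rows "0 -9.8 13.6 -1.1 0.89 -3.16 -6.01; 0 -11.2 12.6 -0.7 0.89 -3.16 -6.02; 0 -12.4 11.3 -0.3 0.88 -3.16 -6.01; 0 -26.9 15.9 20 0 0 -6.57; 0 -28.5 12.8 20 0 0 -6.57"

```text
time_s: 10.35
position: [0.5193, -0.1595, 0.2241]
tool_rot: [[0.594, 0.805, -0.007], [0.805, -0.594, 0.001], [-0.004, -0.006, -1.0]]
ft_force: [-0.3, -1.3, -0.4]
grip_width: 0.0856
```

Request:
arm_command --rows "0 -29.8 9.4 20 0 0 -6.57; 0 -30.7 6 20 0 0 -6.57; 0 -31.1 2.4 20 0 0 -6.57; 0 -31.2 -1.2 20 0 0 -6.58; 0 -30.8 -4.7 20 0 0 -6.57"

```text
time_s: 10.77
position: [0.4656, -0.3072, 0.1235]
tool_rot: [[0.064, 0.998, -0.009], [0.998, -0.064, 0.002], [0.002, -0.009, -1.0]]
ft_force: [0.3, 0.2, 0.2]
grip_width: 0.0852
```

Request:
arm_command --rows "0 0 0 0 0 0 0; 0 0 0 0 0 0 0"

```text
time_s: 10.93
position: [0.4656, -0.3067, 0.1235]
tool_rot: [[0.074, 0.997, -0.011], [0.997, -0.074, 0.004], [0.003, -0.011, -1.0]]
ft_force: [-0.2, -0.6, 0.9]
grip_width: 0.0852
```

Run:
```python
from plan import *
s=readout.observe(); print(s["position"].round(4),s["tool_rot"].round(3),s["q"].round(1))
plan([([.4677,-.3064,.045],down(86)),([.4677,-.3064,.030],down(86))],0)
```

```text
[ 0.4656 -0.3067  0.1235] [[ 0.074  0.997 -0.011]
 [ 0.997 -0.074  0.004]
 [ 0.003 -0.011 -1.   ]] [-45.4  29.7  83.5  -0.3  67.4 -41.1]
0 0.1 1.4 39.2 -0.31 -0.09 -0.11; 0 0.2 1.3 39.3 -0.31 -0.09 -0.11; 0 0 0 15 0 0 0
```

Request:
arm_command --rows "0 0.2 1.4 39.2 -0.31 0 -0.1; 0 0.2 1.3 39.3 -0.31 0 -0.1; 0 0 0 8 0 0 0; 0 0 0 7 0 0 0; 0.6 0 0 0 0 0 0" --squeeze 80

```text
time_s: 11.35
position: [0.4695, -0.3052, 0.0318]
tool_rot: [[0.066, 0.998, 0.002], [0.998, -0.066, 0.001], [0.001, 0.002, -1.0]]
ft_force: [-0.2, -0.0, 0.3]
grip_width: 0.0753
```

Request:
arm_command --rows "1 0 0 0 0 0 0; 1 0 0 0 0 0 0; 1 0 0 0 0 0 0; 1 0 0 0 0 0 0; 1 0 0 0 0 0 0"

```text
time_s: 11.77
position: [0.4694, -0.3059, 0.0326]
tool_rot: [[0.066, 0.998, 0.004], [0.998, -0.066, -0.0], [-0.0, 0.004, -1.0]]
ft_force: [-0.7, -0.0, 3.1]
grip_width: 0.0191
```

Request:
arm_command --rows "1 0 0 0 0 0 0; 1 0 0 0 0 0 0; 1 0 0 0 0 0 0; 1 0 0 0 0 0 0"

```text
time_s: 12.1
position: [0.4694, -0.3059, 0.0326]
tool_rot: [[0.066, 0.998, 0.004], [0.998, -0.066, -0.0], [-0.0, 0.004, -1.0]]
ft_force: [-1.7, 1.7, 7.2]
grip_width: 0.0188
```

```bash
cat > m6.py <<'E'
from h import *
from plan import plan
for n,d in(("side",(.3,.8)),("top",(-.1,.9))):
    K=np.array(CM[n]["mtx"]); K[:2,2]+=d; CM[n]["mtx"]=K
I=shot("6"); s=readout.observe(); p,T=s["position"],s["tool_rot"]; print(p.round(4),T.round(3),s["ft_force"].round(1),s["grip_width"])
w=hmask(I["side"],170,6,150,70,(188,280,30,85)); ys,xs=np.nonzero(w); print("red now",xs.min(),xs.max(),ys.min(),ys.max())
w=hmask(load("0")["side"],170,6,150,70,(188,280,30,85)); ys,xs=np.nonzero(w); print("red before",xs.min(),xs.max(),ys.min(),ys.max())
E
python3 m6.py
```

```text
[ 0.4694 -0.3059  0.0326] [[ 0.066  0.998  0.004]
 [ 0.998 -0.066 -0.   ]
 [-0.     0.004 -1.   ]] [0.4 0.3 6.5] 0.01895815270598218
red now 199 209 321 356
red before 198 209 311 356
```

Run:
```python
from plan import *; from h import noseR
R=noseR(0); o=np.array([.6455,.0335,.1055]); T=np.c_[R[:,1],R[:,0],-R[:,2]]; print(np.linalg.det(T))
t=o+R@[0,-.148-.0495,.003+.0246]; print(t)
c=plan([([.4694,-.3059,.10],down(86))],1)
print(); plan([([.52,-.27,.17],down(88)),(t,T)],1,c)
```

```text
1.0000000000000002
[ 0.63383574 -0.164       0.13051409]
1 0 0.1 -33.7 0.11 0 0.1; 1 0 0.1 -33.7 0.11 0.01 0.1

1 13.1 16 -23.3 0 0 -0.67; 1 12.9 16.1 -23.4 0 0 -0.66; 1 12.8 16.3 -23.3 0 0 -0.67; 1 22 22 7.9 -5 0.09 -0.39; 1 21.8 21.4 9.8 -5 0.09 -0.39
1 21.7 20.6 11.7 -5 0.09 -0.4; 1 21.5 19.7 13.5 -5 0.08 -0.39; 1 21.3 18.5 15.2 -5 0.08 -0.4
```

Request:
arm_command --rows "1 0 0 -30 0 0 0; 1 0 0 -37 0.1 0 0.1; 1 13.1 16 -23.3 0 0 -0.67; 1 12.9 16.1 -23.4 0 0 -0.66; 1 12.8 16.3 -23.3 0 0 -0.67"

```text
time_s: 12.62
position: [0.5195, -0.2692, 0.1701]
tool_rot: [[0.033, 0.999, 0.001], [0.999, -0.033, 0.001], [0.001, 0.001, -1.0]]
ft_force: [0.4, -0.5, -3.0]
grip_width: 0.0188
```

Request:
arm_command --rows "1 22 22 7.9 -5 0.09 -0.39; 1 21.8 21.4 9.8 -5 0.09 -0.39; 1 21.7 20.6 11.7 -5 0.09 -0.4; 1 21.5 19.7 13.5 -5 0.08 -0.39; 1 21.3 18.5 15.2 -5 0.08 -0.4"

```text
time_s: 13.03
position: [0.6336, -0.1624, 0.1293]
tool_rot: [[-0.002, 0.904, 0.427], [1.0, 0.001, 0.001], [0.001, 0.427, -0.904]]
ft_force: [0.8, 0.5, -2.1]
grip_width: 0.0186
```

Request:
arm_command --rows "1 0 0 0 0 0 0; 1 0 0 0 0 0 0"

```text
time_s: 13.2
position: [0.6325, -0.1621, 0.1282]
tool_rot: [[-0.004, 0.907, 0.421], [1.0, 0.003, 0.003], [0.002, 0.421, -0.907]]
ft_force: [-0.1, -0.4, -2.9]
grip_width: 0.0188
```

```bash
cat > m7.py <<'E'
from h import *
import sys
for n,d in(("side",(.3,.8)),("top",(-.1,.9))):
    K=np.array(CM[n]["mtx"]); K[:2,2]+=d; CM[n]["mtx"]=K
tag=sys.argv[1]; I=shot(tag); s=readout.observe(); p,T=s["position"],s["tool_rot"]; print(p.round(4)); print(T.round(3))
R=noseR(0); o=np.array([.6455,.0335,.1055]); W=T@np.diag([1,-1,-1.]); w=p+T@[.0495,0,.0246]
print("wedge nose",(R.T@(w-o)*1e3).round(1),"F nose",(R.T@s["ft_force"]).round(1)); print((R.T@W).round(3))
G=(0,255,0);M=(255,0,255)
ob=[(np.vstack([box(0,20,-6,6,0,18),box(95,95,-6,6,0,5)])@W.T+w,G),(box(-85,0,-10,10,0,36)@W.T+w,G),(box(-26,26,-26,26,-20,44)@R.T+o,M),(box(-8,8,-26,-26,0,22)@R.T+o,M),(cyl(25,44,58)@R.T+o,M)]
cv2.imwrite(f"pics/o{tag}.png",canvas((over(I["side"],"side",(222,150,75,100),6,ob),0,0),(over(I["top"],"top",(210,145,70,60),5,ob),455,0)))
E
python3 m7.py 7
```

```text
[ 0.6329 -0.1639  0.1295]
[[-0.002  0.906  0.423]
 [ 1.     0.001  0.001]
 [ 0.     0.423 -0.906]]
wedge nose [  -1.4 -147.9    2.6] F nose [-0.7 -0.2 -1.9]
[[-0.001 -1.    -0.   ]
 [ 1.    -0.001 -0.001]
 [ 0.001 -0.     1.   ]]
```

View pics/o7.png

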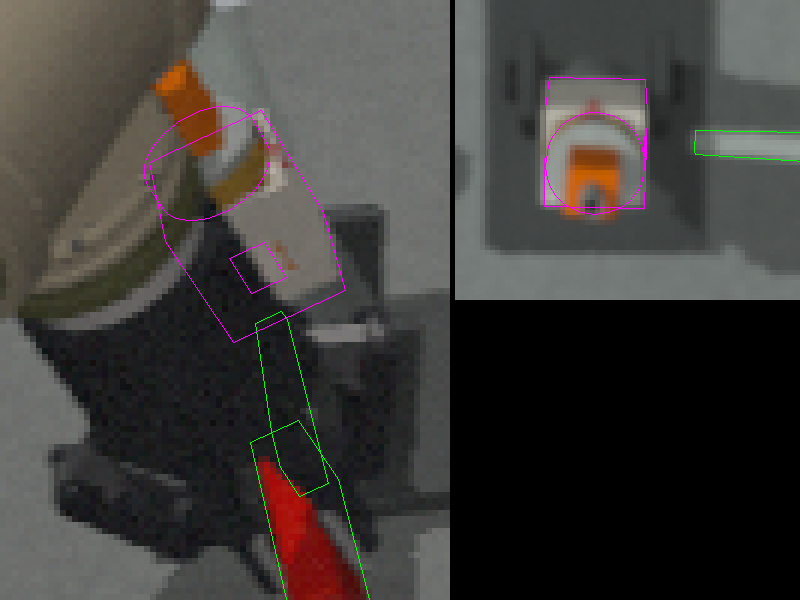

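Run:
```python
from h import *
for n,d in(("side",(.3,.8)),("top",(-.1,.9))):
    K=np.array(CM[n]["mtx"]); K[:2,2]+=d; CM[n]["mtx"]=K
I=load("5")["side"]; m=hmask(I,3,20,60,60,(254,185,25,20)); ys,xs=np.nonzero(m); print(list(zip(xs.tolist(),ys.tolist())))
R=noseR(0); o=np.array([.6455,.0335,.1055])
for z in(0,22):
  for x in(-8,8): print(x,z,proj("side",o+R@[x*1e-3,-.026,z*1e-3]).round(1))
x0=proj("side",o+R@[0,-.026,.011])
print(x0,"d/dx 1mm",proj("side",o+R@[.001,-.026,.011])-x0,"d/dz",proj("side",o+R@[0,-.026,.012])-x0)
h=cv2.cvtColor(I,cv2.COLOR_RGB2HSV)[185:206,254:280]; print(h[...,1])
```

```text
[(254, 185), (255, 185), (256, 185), (268, 190), (268, 191), (269, 191), (268, 192), (269, 192), (262, 193), (270, 193), (260, 194), (261, 194), (270, 194), (271, 194), (260, 195), (261, 195), (262, 196), (262, 197), (263, 197), (262, 198), (263, 198)]
-8 0 [[263.4 198.3]]
8 0 [[269.2 195.7]]
-8 22 [[259.6 192.5]]
8 22 [[265.5 189.8]]
[[264.41399548 194.08825437]] d/dx 1mm [[ 0.36545539 -0.16892314]] d/dz [[-0.17079698 -0.26594397]]
[[183 165 121  87  57  27  26  20  22  25  23  22  20  22  27  24  23  25
   24  29  24  18  14   4  14   7]
 [ 43  44  27  25  28  20  22  25  23  23  25  21  25  20  24  23  20  31
   27  24  26  24   6  23   7  13]
 [ 24  21  19  24  22  22  26  22  20  23  20  21  22  18  20  24  24  25
   25  27  24  20  13  13  12  23]
 [ 27  24  20  22  22  25  18  22  20  25  25  25  23  29  20  22  23  24
   20  23  22  25  20  12  30  19]
 [ 22  25  25  25  25  23  29  23  22  25  18  20  23  25  27  25  22  27
   20  27  30  22  21  14   5  26]
 [ 20  27  20  23  24  23  20  18  21  25  23  20  23  53  80  21  21  22
   24  23  23  24  16  10  19   6]
 [ 20  22
[... 926 characters left out ...]
21  21  11
    9  11  14   0  15  11  18  11]
 [  7   6   6  13  16  23  31  20  18  25  25  26  22  18  25   9  10  18
   14  10  11  15   8   8   8  11]
 [  0   3  10   9  22  23  24  24  25  23  20  20  19   6   7   4   4  14
   14   7  14  11  11   7  16  11]
 [  3  13  10   4  14  20  23  25  22  22  25  13  11   7   7  11   7  17
   11   7  11  11  11   4   4  15]
 [  6  10  10   0   9  15  22  25  21  12   8  11  15  17   0   7   7  11
   11  14  21  11  11   4  16  16]
 [  7   7   4  10   7   6  14  12   4   8  15  23   4  18   7  14   7   7
   13  10  37  11  11  13   4  14]
 [ 10   7  10  10  10  14  10   7   4  13   4   8  15  18   4  11  11  12
   18  10   6  11  11  42  10   8]]
```

Request:
arm_command --rows "1 7 2 0 0 0 0; 1 8 0 0 0 0 0; 1 7 0 0 0 0 0; 1 3 0 0 0 0 0; 1 0 0 0 0 0 0"

```text
time_s: 13.72
position: [0.6346, -0.1375, 0.1302]
tool_rot: [[-0.003, 0.906, 0.423], [1.0, 0.002, 0.002], [0.001, 0.423, -0.906]]
ft_force: [-0.0, 0.7, -2.0]
grip_width: 0.0186
```

```bash
cat > sw.py <<'E'
from h import *
s=readout.observe(); p,T=s["position"],s["tool_rot"]; R=noseR(0); o=np.array([.6455,.0335,.1055]); w=p+T@[.0495,0,.0246]
print("t",round(s["time_s"],2),"wedge nose",(R.T@(w-o)*1e3).round(1),"tip",(R.T@(w+T[:,0]*.095-o)*1e3).round(1),"F nose",(R.T@s["ft_force"]).round(1),"tq",(T.T@s["wrist_torque"]).round(2),"w",s["grip_width"].round(4))
E
python3 sw.py
```

```text
Traceback (most recent call last):
  File "sw.py", line 3, in <module>
    print("t",round(s["time_s"],2),"wedge nose",(R.T@(w-o)*1e3).round(1),"tip",(R.T@(w+T[:,0]*.095-o)*1e3).round(1),"F nose",(R.T@s["ft_force"]).round(1),"tq",(T.T@s["wrist_torque"]).round(2),"w",s["grip_width"].round(4))
                                                                                                                                                                                                    ^^^^^^^^^^^^^^^^^^^^^
AttributeError: 'float' object has no attribute 'round'
```

Request:
arm_command --rows "1 3 0 0 0 0 0; 1 3 0 0 0 0 0; 1 0 0 0 0 0 0"

```text
time_s: 13.97
position: [0.6347, -0.132, 0.13]
tool_rot: [[-0.002, 0.906, 0.423], [1.0, 0.001, 0.002], [0.001, 0.423, -0.906]]
ft_force: [-0.4, 0.1, -2.0]
grip_width: 0.0186
```

```bash
python3 sw.py
```

```text
Traceback (most recent call last):
  File "sw.py", line 3, in <module>
    print("t",round(s["time_s"],2),"wedge nose",(R.T@(w-o)*1e3).round(1),"tip",(R.T@(w+T[:,0]*.095-o)*1e3).round(1),"F nose",(R.T@s["ft_force"]).round(1),"tq",(T.T@s["wrist_torque"]).round(2),"w",s["grip_width"].round(4))
                                                                                                                                                                                                    ^^^^^^^^^^^^^^^^^^^^^
AttributeError: 'float' object has no attribute 'round'
```

```bash
sed -i 's/s\["grip_width"\].round(4)/round(s["grip_width"],4)/' sw.py; python3 sw.py
```

```text
t 13.97 wedge nose [   0.5 -116.     2.3] tip [  0.4 -21.    2.4] F nose [-1.2  0.1 -1.6] tq [ 0.39 -0.01 -0.03] w 0.0186
```

Request:
arm_command --rows "1 3 0 0 0 0 0; 1 3 0 0 0 0 0; 1 3 0 0 0 0 0; 1 0 0 0 0 0 0"

```text
time_s: 14.3
position: [0.6346, -0.1228, 0.13]
tool_rot: [[-0.002, 0.906, 0.423], [1.0, 0.002, 0.002], [0.001, 0.423, -0.906]]
ft_force: [-0.4, -0.7, -2.7]
grip_width: 0.0187
```

```bash
python3 sw.py
```

```text
t 14.3 wedge nose [   0.4 -106.8    2.3] tip [  0.3 -11.8   2.5] F nose [-1.5 -0.7 -2.3] tq [ 0.38 -0.03 -0.05] w 0.0187
```

Request:
arm_command --rows "1 0 0 1.5 0 0 0; 1 0 0 1.5 0 0 0; 1 0 0 0 0 0 0"

```text
time_s: 14.55
position: [0.6361, -0.1235, 0.1271]
tool_rot: [[-0.002, 0.906, 0.423], [1.0, 0.001, 0.002], [0.001, 0.423, -0.906]]
ft_force: [-1.4, -0.3, -1.7]
grip_width: 0.0194
```

```bash
python3 sw.py
```

```text
t 14.55 wedge nose [   0.5 -107.5   -1. ] tip [  0.5 -12.5  -0.8] F nose [-2.  -0.3 -1. ] tq [ 0.38  0.15 -0.  ] w 0.0194
```

Request:
arm_command --rows "1 3 0 1 0 0 0; 1 3 0 1 0 0 0; 1 0 0 0 0 0 0"

```text
time_s: 14.8
position: [0.637, -0.1171, 0.1261]
tool_rot: [[-0.002, 0.906, 0.424], [1.0, 0.001, 0.002], [0.001, 0.424, -0.906]]
ft_force: [-2.3, -0.4, 3.3]
grip_width: 0.0187
```

```bash
python3 sw.py
```

```text
t 14.8 wedge nose [   1.  -101.1   -2.3] tip [ 0.9 -6.1 -2.2] F nose [-0.7 -0.4  4. ] tq [ 0.34  0.77 -0.03] w 0.0187
```

Request:
arm_command --rows "1 4 0 -0.5 0 0 0; 1 4 0 0 0 0 0; 1 4 0 0 0 0 0; 1 4 0 0 0 0 0; 1 0 0 0 0 0 0"

```text
time_s: 15.22
position: [0.6366, -0.1004, 0.1262]
tool_rot: [[-0.003, 0.906, 0.424], [1.0, 0.002, 0.002], [0.001, 0.424, -0.906]]
ft_force: [-1.5, 1.7, 4.1]
grip_width: 0.0185
```

```bash
python3 sw.py
```

```text
t 15.22 wedge nose [  0.6 -84.4  -2. ] tip [ 0.4 10.6 -1.8] F nose [0.3 1.7 4.3] tq [0.17 0.9  0.06] w 0.0185
```

Request:
arm_command --rows "1 4 0 0 0 0 0; 1 4 0 0 0 0 0; 1 4 0 0 0 0 0; 1 4 0 0 0 0 0; 1 0 0 0 0 0 0"

```text
time_s: 15.63
position: [0.6367, -0.0848, 0.1264]
tool_rot: [[-0.002, 0.906, 0.424], [1.0, 0.002, 0.002], [0.001, 0.424, -0.906]]
ft_force: [-3.0, -0.1, 5.8]
grip_width: 0.0187
```

```bash
python3 sw.py
```

```text
t 15.63 wedge nose [  0.8 -68.8  -1.8] tip [ 0.6 26.2 -1.7] F nose [-0.2 -0.1  6.5] tq [0.25 0.7  0.04] w 0.0187
```

Request:
arm_command --rows "1 3 0 0 0 0 0; 1 3 0 0 0 0 0; 1 3 0 0 0 0 0; 1 3 0 0 0 0 0; 1 0 0 0 0 0 0"

```text
time_s: 16.05
position: [0.637, -0.0738, 0.1269]
tool_rot: [[-0.001, 0.905, 0.425], [1.0, 0.002, 0.0], [-0.001, 0.425, -0.905]]
ft_force: [-3.4, -4.5, 7.3]
grip_width: 0.0186
```

```bash
python3 sw.py
```

```text
t 16.05 wedge nose [  1.3 -57.8  -1.6] tip [ 1.2 37.2 -1.6] F nose [ 0.  -4.5  8.1] tq [ 0.3  -0.02  0.05] w 0.0186
```

Request:
arm_command --rows "1 3 0 0 0 0 0; 1 3 0 0 0 0 0; 1 3 0 0 0 0 0; 1 3 0 0 0 0 0; 1 0 0 0 0 0 0"

```text
time_s: 16.47
position: [0.637, -0.062, 0.1271]
tool_rot: [[-0.001, 0.905, 0.426], [1.0, 0.002, -0.0], [-0.001, 0.426, -0.905]]
ft_force: [-3.9, -5.7, 9.3]
grip_width: 0.0187
```

```bash
python3 sw.py
```

```text
t 16.47 wedge nose [  1.4 -46.   -1.4] tip [ 1.3 49.  -1.5] F nose [ 0.4 -5.7 10.1] tq [ 0.38 -0.2  -0.04] w 0.0187
```

Request:
arm_command --rows "1 3 0 0 0 0 0; 1 3 0 0 0 0 0; 1 3 0 0 0 0 0; 1 3 0 0 0 0 0; 1 0 0 0 0 0 0"

```text
time_s: 16.88
position: [0.637, -0.0501, 0.1273]
tool_rot: [[-0.001, 0.905, 0.426], [1.0, 0.002, -0.0], [-0.001, 0.426, -0.905]]
ft_force: [-5.5, -6.4, 9.8]
grip_width: 0.0185
```

```bash
python3 sw.py
```

```text
t 16.88 wedge nose [  1.5 -34.1  -1.3] tip [ 1.4 60.9 -1.3] F nose [-0.8 -6.4 11.2] tq [ 0.45 -0.32 -0.05] w 0.0185
```

Request:
arm_command --rows "1 3 0 -0.5 0 0 0; 1 3 0 0 0 0 0; 1 2 0 0 0 0 0; 1 0 0 0 0 0 0"

```text
time_s: 17.22
position: [0.6368, -0.042, 0.1274]
tool_rot: [[-0.002, 0.905, 0.425], [1.0, 0.002, -0.0], [-0.001, 0.425, -0.905]]
ft_force: [-4.6, -5.3, 8.0]
grip_width: 0.0192
```

```bash
python3 sw.py
```

```text
t 17.22 wedge nose [  1.3 -26.   -1. ] tip [ 1.2 69.  -1.1] F nose [-0.8 -5.3  9.2] tq [ 0.25 -0.37  0.  ] w 0.0192
```

Request:
arm_command --rows "1 2 0 0 0 0 0; 1 2 0 0 0 0 0; 1 2 0 0 0 0 0; 1 0 0 0 0 0 0"

```text
time_s: 17.55
position: [0.637, -0.0416, 0.1276]
tool_rot: [[0.001, 0.905, 0.426], [1.0, 0.003, -0.009], [-0.009, 0.426, -0.905]]
ft_force: [-9.7, -37.9, 7.1]
grip_width: 0.0186
```

```bash
python3 sw.py
```

```text
t 17.55 wedge nose [  1.6 -25.8  -1.4] tip [ 1.3 69.1 -2.3] F nose [ -5.8 -37.9  10.5] tq [ 1.36 -4.92 -0.37] w 0.0186
```

Request:
arm_command --rows "1 -5 0 -1 0 0 0; 1 0 0 -1 0 0 0; 1 0 0 0 0 0 0"

```text
time_s: 17.8
position: [0.6356, -0.0419, 0.1278]
tool_rot: [[-0.001, 0.906, 0.424], [1.0, 0.002, -0.001], [-0.002, 0.424, -0.906]]
ft_force: [-0.0, -12.5, -2.3]
grip_width: 0.0189
```

```bash
python3 sw.py
```

```text
t 17.8 wedge nose [  0.4 -25.9  -0.2] tip [ 0.3 69.1 -0.3] F nose [ -1.  -12.5  -2.1] tq [ 0.34 -2.07 -0.09] w 0.0189
```

Request:
arm_command --rows "0.5 0 0 0 0 0 0; 0.2 0 0 0 0 0 0; 0 0 0 0 0 0 0; 0 0 0 0 0 0 0; 0 0 0 0 0 0 0"

```text
time_s: 18.22
position: [0.6354, -0.0399, 0.1283]
tool_rot: [[-0.002, 0.906, 0.423], [1.0, 0.002, 0.002], [0.001, 0.423, -0.906]]
ft_force: [0.5, -0.1, -0.4]
grip_width: 0.0778
```

```bash
python3 sw.py
```

```text
t 18.22 wedge nose [  0.4 -23.9   0.4] tip [ 0.2 71.1  0.6] F nose [ 0.2 -0.1 -0.6] tq [0.13 0.   0.01] w 0.0778
```

Request:
arm_command --rows "0 -2 0 -15 0 0 0; 0 -3 0 -25 0 0 0; 0 -10 0 -30 0 0 0; 0 -25 0 -30 0 0 0; 0 -30 0 -10 0 0 0"

```text
time_s: 18.63
position: [0.5887, -0.11, 0.2322]
tool_rot: [[-0.005, 0.904, 0.428], [1.0, 0.005, 0.001], [-0.001, 0.428, -0.904]]
ft_force: [1.3, -2.0, 0.4]
grip_width: 0.0853
```

Request:
arm_command --rows "0 -35 0 0 0 0 0; 0 -35 0 0 0 0 0; 0 -35 0 0 0 0 0; 0 0 0 0 0 0 0; 0 0 0 0 0 0 0"

```text
time_s: 19.05
position: [0.5889, -0.2171, 0.2274]
tool_rot: [[0.001, 0.906, 0.423], [1.0, -0.001, 0.001], [0.001, 0.423, -0.906]]
ft_force: [-0.9, -0.4, -0.5]
grip_width: 0.0855
```

Run:
```python
from h import *
for n,d in(("side",(.3,.8)),("top",(-.1,.9))):
    K=np.array(CM[n]["mtx"]); K[:2,2]+=d; CM[n]["mtx"]=K
I=shot("9"); I5=load("5"); s=readout.observe(); print(s["time_s"],s["position"],s["ft_force"].round(1))
u=lambda im,x,y,w,h,k: cv2.cvtColor(cv2.resize(im[y:y+h,x:x+w],None,fx=k,fy=k,interpolation=cv2.INTER_CUBIC),cv2.COLOR_RGB2BGR)
R=noseR(0); a=np.array([.6455,.0325,.1055])
roi=dict(side=(225,140,50,50),top=(225,155,40,45))
for n in I:
    c=[]
    for J in (I5,I):
        m=hmask(J[n],3,16,170,70,roi[n]); c.append(np.array(np.nonzero(m))[::-1].mean(1))
    e=(proj(n,a+R@[0,0,.09])-proj(n,a+R@[0,0,.083]))[0]; print(n,"orange shift px",(c[1]-c[0]).round(2),"expected for 7mm",e.round(2))
cv2.imwrite("pics/c9.png",canvas((u(I["side"],225,140,100,130,4.5),0,0),(u(I["top"],205,130,75,90,4),460,0)))
```

```text
19.15 [ 0.58908264 -0.21487007  0.22763358] [-0.   0.4 -0.9]
side orange shift px [-2.85 -1.24] expected for 7mm [-1.28 -2.01]
top orange shift px [0.3  2.15] expected for 7mm [-0.04  0.88]
```

View pics/c9.png

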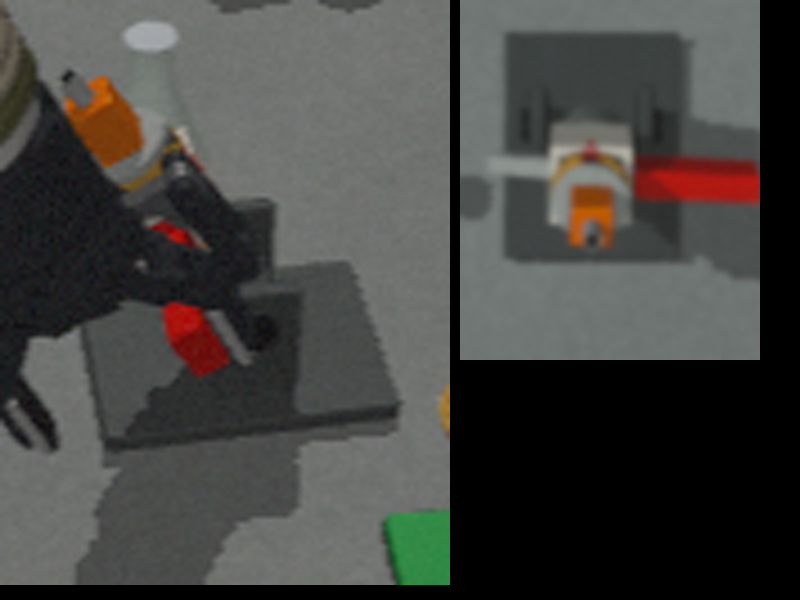

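Request:
arm_command --rows "0 -35 0 -10 0 0 0; 0 -35 0 -10 0 0 0; 0 -35 0 -10 0 0 0; 0 0 0 0 0 0 0"

```text
time_s: 19.48
position: [0.5766, -0.325, 0.2566]
tool_rot: [[0.001, 0.905, 0.425], [1.0, 0.0, -0.003], [-0.003, 0.425, -0.905]]
ft_force: [0.2, 1.0, -0.1]
grip_width: 0.0853
```

```bash
cat > m8.py <<'E'
from h import *
for n,d in(("side",(.3,.8)),("top",(-.1,.9))):
    K=np.array(CM[n]["mtx"]); K[:2,2]+=d; CM[n]["mtx"]=K
I10=shot("10"); R=noseR(0); o=np.array([.6455,.0330,.1055])
roi=dict(side=(232,148,34,40),top=(222,165,32,32))
for tag in("5","10"):
    I=load(tag); m={n:hmask(I[n],3,16,150,60,roi[n]) for n in roi}
    m={n:cv2.morphologyEx(m[n],cv2.MORPH_CLOSE,np.ones((3,3))) for n in m}
    def mod(x):
        Q=R@Ro.from_rotvec([x[3],x[4],0],degrees=True).as_matrix()@Rz(x[5])
        return [box(-13,13,-13,13,6,44)@Q.T+o+R@(np.array([x[0],x[1],x[2]])*1e-3)],[]
    best=min((fit(m,roi,mod,[0,0,z0,0,t,y0],[2,2,4,5,6,5]) for z0 in(58,65) for t in(0,-8) for y0 in(-5,5)),key=lambda r:r[1])
    print(tag,[m[n].sum() for n in m],best[0].round(1),best[1].round(1))
I=I10
u=lambda im,x,y,w,h,k: cv2.cvtColor(cv2.resize(im[y:y+h,x:x+w],None,fx=k,fy=k,interpolation=cv2.INTER_CUBIC),cv2.COLOR_RGB2BGR)
I5=load("5")
cv2.imwrite("pics/c10.png",canvas((u(I5["side"],235,145,50,70,8),0,0),(u(I["side"],235,145,50,70,8),400,0)))
E
python3 m8.py
```

```text
5 [np.float32(192.0), np.float32(99.0)] [-2.8  2.9 56.8  1.4  6.1 -0.4] 81.4
10 [np.float32(200.0), np.float32(120.0)] [-4.9  0.7 64.6  1.3  2.6  0.9] 85.2
```

View pics/c10.png

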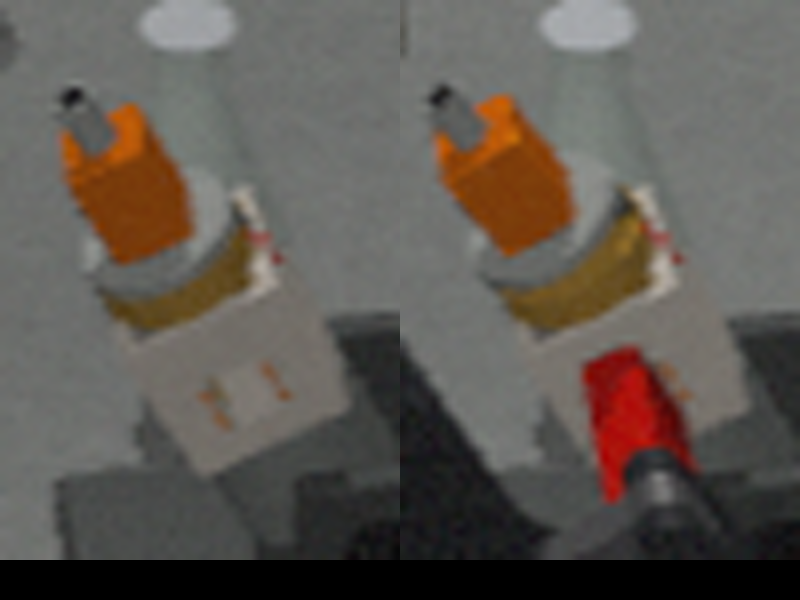

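```bash
python3 -c "
from rig import env,readout
s=readout.observe(); print(s['time_s'],s['ft_force'].round(1)); print(env.close_job())"
```

```text
19.5833 [ 0.   1.3 -0. ]
the job is handed in; nothing more can be done
None
```

I did the full sequence and handed the job in at about 19.6 s of the allowed 72 s; no verdict was reported.

- **Bit fit:** The orange bit's shank went into the sleeve with its lugs in the notches. I twisted bit and sleeve clockwise until the torque levelled off at about 2.3 N m. The side picture then showed the wedge slot clear, with the flange on the rim.
- **Wedge:** I let go of the bit, took the red-handled wedge, and drove it flat side down along the slot floor. Driving took about 6 N, and the force jumped to about 38 N when the handle met the housing. I then let go and moved the arm clear.
- **Last checks:**
  - The picture fit puts the bit about 7.8 mm above its earlier home reading, so about 7 mm off its seat. It has moved about 2 mm sideways and leans by a few degrees, all within the limits.
  - The wedge shoulder is at the housing, with the wedge on the slot floor near its middle.
  - The force on the tool was near zero.
- **What disagreed:**
  - The camera calibration was off by about 1 pixel.
  - The side camera put the slot about 3 mm further in +x than the estimate from holding the bit did. The wedge still went in without catching.
  - The bit's tilt is only known to a few degrees. The fit also showed a 6° tilt when the bit was home, which I take as fit error.
- **Bystanders:** The arm stayed clear of the flask, beaker and blue bit by plan. I saw nothing move, but I did not measure them at the end.

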